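# Lock the capping press and scrap the trial vial

### The arm

A 6-joint arm with a two-finger parallel gripper is mounted at the origin on the work surface. World frame = base frame: x ahead of the robot, y to its left, z up, the work surface at z = 0. Lengths are in m, angles in rad, forces in N, time in s.
With the tool pointing down it reaches from about 0.225 to 0.875 m from the base axis. Payload 3.4 kg.
Tool frame: the origin (TCP) lies between the finger pads; the fingertips stand 8 mm ahead of it and the grasp point (between the pads) lies 11 mm behind it; z points along the fingers, y is the line along which they close (so a half turn about z gives the same grasp; the last joint's range is limited). The gripper opens to 85 mm and grips with 20 to 120 N. Pads are 22 mm wide; open, the fingers measure 114 mm over their backs; the gripper's body (76 mm by 85 mm) begins 54 mm behind the grasp point. The pads swing forward as they close: fully open they stand 13 mm farther back than shut.
Start: joints at [-1.463, 0.276, 1.505, -0, 1.361, -0.121], TCP at [0.13, -0.56, 0.239] pointing down, gripper open.
Joint ranges: [-2.89, 2.89], [-0.75, 2.08], [0.22, 2.7], [-1.18, 4.32], [0.11, 2.71], [-2.7, 2.7]. Speed limits (rad/s): [2.57, 2.57, 3.14, 3.14, 3.14, 3.14].

### API

Orientations are given as a unit quaternion [w, x, y, z].
In Python, from rig import manip, optics, finder gives the robot as it stands.
- The arm moves only by the tool servo_tool, never from a script. Its argument "increments" is a list of rows, each a list of 7 numbers: the shift along the tool's x, y, z in cm, then the turn, a rotation vector about the tool's x, y, z in degrees, then the closure, from -1 (fully open) to 1 (shut). In form: [[x, y, z, rx, ry, rz, gripper], ...]. A call has exactly 5 rows; each row shifts and turns the commanded pose from where the row before left it, along the tool's axes as they then stand; what a row does not reach is not made up. A row lasts 1/10 s, in which the tool goes at most 50 mm and 8.59 degrees, less where a joint would pass 70% of its speed; a pose out of reach is approached as far as the arm can. A call is refused whole if a number of a shift passes 5 or a number of a turn 8.59, either way. A call with a gripper value outside its range is refused whole. The fingers move at their own pace and stop on an object; "squeeze" is the grip in N (left out, the last holds). Time passes only in rows, so rows that do not move let the fingers close, or fill a call up. It gives the time, the measured TCP pose, the force, the opening and the grip force at its end, in the units of the state.
- manip.get_state(): the state, without advancing time (a new reading comes with each control period).
- optics.get_image(name): name is "side" or "top" or "wrist"; returns the picture (420x560x3 uint8, red, green, blue); there is no depth.
- optics.get_calibration(name): a dict with "fov_y" (degrees; the focal length in pixels is half the picture's height over the tangent of half this angle, whatever the lens; pixels are square), "cx", "cy" (the principal point, pixels), "world_to_cam" (4x4, takes a point from world to camera coordinates). Camera axes: x right, y down, z forward; pixel columns grow to the right and rows downward; lengths in m; the calibration is good to about 2 mm. The wrist camera is an equidistant fisheye: a pixel r from the principal point sees the ray r / f radians off the axis. A picture is of the moment at which its call begins: read the wrist's pose just before it. get_calibration takes no time and is no camera call; for the wrist camera it gives the pose at the moment of the call.
- manip.sign_off(): hands the job in; it is judged then, once.
Trained networks look in the newest picture that a camera, given by its name, has taken for a name from the list of things; names that differ only in an ending like _2 or _b are one class to them, and where a whole thing is asked for, a point or a joint stands for the part that bears it (a point fixed in the world has none). Each returns a list of dicts, best first, with "p" (0 to 1); they miss things now and then, are a little off and sometimes report something else, mostly with a low value. They report only what shows in the picture. A call takes as long as a camera call.
- finder.silhouettes(label, camera): "region" (420x560 bool, what is visible of it) and "box" ([centre column, centre row, width, height] in pixels, round what is visible of it).
- finder.tip_of(label, camera): "at" ([column, row] in pixels: a listed point, or the origin of a listed thing).
The state is a dict: "clock": time; "qpos": joint angles; "qd": joint speeds; "effort": joint torques, N m; "position": TCP position; "ee_rot": TCP orientation; "contact_force": force on the tool from outside, world axes, zero at the start; "moment": the same for the moment, N m; "width": finger opening in m; "gripper_force": force on a finger pad.
Only numpy, scipy, OpenCV 4.12 (cv2) and the standard library are available. Lean on these libraries where they do the work, as an engineer would, in place of code of your own. Each camera call takes 0.05 s, during which the arm holds its last target. There are 200 camera calls.

### The job

The head of the small capping press has been set on a trial vial: with the vial still in the press, lock that setting by running the big hexagonal jam nut down, clockwise, until it stops hard against the boss below it. Then draw the vial out through the front of the press, stand it upright on the bench and let go of it, take it again from above and push it down through the sprung flap in the lid of the waste bin, keeping hold until it has pushed the flap open and is well over half way in, so that it drops inside and the flap shuts behind it. Leave the nut locked, and the tube rack, dish of caps, dropper bottle and pipette where they are.

Things in the scene. Friction and masses are not known exactly. Their poses are not given: they have to be found in the camera images.
- press: small white cast C-frame bench capping press, fixed. Origin on the bench straight below its upright spindle's axis; z up; its throat, open at the front and both sides, faces its own -x. Base plate 110 mm wide (y), x = -62 to 98 mm, 18 mm high. Column behind the throat: x = 52 to 94 mm, 52 mm wide. A lever with a ball stands on the +y side beside the column, lower than 190 mm
- platen (a point): centre of the top of the press's round steel platen, radius 26 mm, 30 mm above the bench, on the spindle's axis; the vial stands on it
- pad (a point): centre of the underside of the press head's pad, radius 13 mm, 98.5 mm above the bench, on the axis. Above it the spindle's thin nose, radius 6 mm, goes up into the overhanging arm: 48 mm wide, with a round end of radius 24 mm on the axis, underside 150 mm and top 190 mm above the bench
- boss_top (a point): centre of the top face of the round boss that stands on the arm: radius 16 mm, 215 mm above the bench, 25 mm tall. The end of the threaded spindle (radius 12 mm, does not turn) comes up through boss and nut to 248 mm above the bench
- nut (a joint): turn of the hexagonal jam nut in rad, growing clockwise seen from above. 0: hard against the boss, where it stops dead and turns no further; it starts 2.5 to 3.9 rad before that (-2.5 to -3.9). It sinks 0.8 mm per rad (5 mm a turn). It turns with a steady friction of 0.12 N m, stays where it is left, and may be let go and taken again as often as wished
- nut_center (a point): middle of the plain steel jam nut, half-way up, on the spindle's axis: 221 mm above the bench when down, up to 224 mm at the start. 36 mm across flats, 41.6 mm across corners, 12 mm thick. Turns with the nut: its x axis is square to one pair of flats; the other pairs lie every 60 degrees. The boss is narrower, so fingertips may reach up to 25 mm below the nut
- vial_center (a point): middle of the trial vial, 33 mm above its bottom, z along it. Amber glass, aluminium cap, 85 g, 66 mm tall: body of diameter 36 mm up to 44 mm, then shoulder, neck, cap of diameter 21 mm. Starts upright on the platen, 2.5 mm of air between cap and pad. The arm bars a grasp from straight above: take it from the front, fingers either side, gripper tilted about 45 degrees
- bin: white plastic bench waste bin with grey lid, fixed to the bench. Origin on the bench at the centre of its underside, z up. 150 x 150 mm (lid 156 x 156), 190 mm high over the lid; hollow, walls 4 mm
- bin_mouth (a point): centre of the square opening in the bin's lid, at the height of the lid's top (190 mm above the bench), axes as the bin's. The opening is 100 x 100 mm and is filled by the flap
- flap (a joint): angle in rad of the thin aluminium flap that fills the bin's opening: 0 shut and level, up to 1.45 as it swings down into the bin. Hinged along the opening's +x edge (bin axes), free edge on the -x side. A light spring shuts it: 0.006 N m begins to open it, 0.025 N m opens it wide; the vial's weight is enough to move it
- rack: bystander: loose green test-tube rack with capped tubes, 69 x 174 mm, 102 mm high; origin at the centre of its underside
- dish: bystander: loose low round steel dish of aluminium caps, diameter 80 mm, 18 mm high; origin at the centre of its underside
- dropper: bystander: loose small white dropper bottle, diameter 30 mm, 78 mm high; origin at the centre of its underside
- pipette: bystander: loose hand pipette lying flat along its x axis, about 267 mm long, 24 mm high, tip towards +x; origin near its middle, at the underside

How it is judged:
By the outcome, as a careful person would: the job done as asked, in the order asked, and still so for the second after the job is handed in, with the robot touching nothing.
It also fails if it takes over 72 s, if anything falls off the work surface, if the arm or the gripper's body presses on something with over 40 N, if the wrist force passes 120 N, or if a joint passes its speed limit or range.

## Working session

There is one attempt and no reset: what is moved stays moved. The work goes in short steps, Python scripts to look and compute and a tool call to move; the robot and the scene stay as the last step left them, time stands still between calls to the robot, and variables do not carry over. Pictures are saved under pics/ and viewed, at most 10 in all, crops included, and the job is handed in when it is done.

Besides the shell and the picture viewer there is one more tool, called as a command line: name --pt "numbers of a row" for each row, then --argument value for the rest. servo_tool: Moves the arm, as the interface text tells. Its arguments: {"type":"object","properties":{"increments":{"type":"array","items":{"type":"array","items":{"type":"number"}}},"squeeze":{"type":"number"}},"required":["increments"]}

```bash
ls; mkdir -p pics; cat > h.py <<'E'
import numpy as np, cv2
from scipy.spatial.transform import Rotation as R
from rig import manip, optics, finder
def ray(cam,px):
    c=optics.get_calibration(cam); f=210/np.tan(np.radians(c["fov_y"])/2)
    M=np.array(c["world_to_cam"]); d=np.array([px[0]-c["cx"],px[1]-c["cy"]])
    if cam=="wrist":
        r=np.linalg.norm(d); t=r/f; v=np.r_[d/max(r,1e-9)*np.sin(t),np.cos(t)]
    else: v=np.r_[d/f,1]
    v/=np.linalg.norm(v)
    return -M[:3,:3].T@M[:3,3], M[:3,:3].T@v
def proj(cam,p):
    c=optics.get_calibration(cam); f=210/np.tan(np.radians(c["fov_y"])/2)
    M=np.array(c["world_to_cam"]); q=M[:3,:3]@p+M[:3,3]
    if cam=="wrist":
        r=np.hypot(q[0],q[1]); t=np.arctan2(r,q[2]); return np.r_[c["cx"],c["cy"]]+q[:2]/r*t*f
    return np.r_[c["cx"],c["cy"]]+f*q[:2]/q[2]
def atz(cam,px,z):
    o,v=ray(cam,px); return o+v*(z-o[2])/v[2]
def tri(rs):
    A=sum(np.eye(3)-np.outer(v,v) for o,v in rs); b=sum((np.eye(3)-np.outer(v,v))@o for o,v in rs)
    return np.linalg.solve(A,b)
def st():
    s=manip.get_state(); r=R.from_quat(np.roll(s["ee_rot"],-1))
    return s,np.array(s["position"]),r
E
cat > a.py <<'E'
from h import *
Z=dict(platen=.03,pad=.0985,boss_top=.215,nut_center=.223,vial_center=.063,bin=0,bin_mouth=.19,press=0,rack=0,dish=0,dropper=0,pipette=0)
im=[]
for cam in("top","side"):
    a=optics.get_image(cam); im.append(a)
    cv2.imwrite(f"pics/{cam}0.png",a[:,:,::-1])
    for n in Z:
        r=finder.tip_of(n,cam)
        print(cam,n,[(np.round(x["at"]).astype(int).tolist(),round(x["p"],2),atz(cam,x["at"],Z[n])[:2].round(3).tolist()) for x in r[:2]])
s=manip.get_state();print(s["clock"],s["ee_rot"],s["width"])
for c in("top","side"):print(c,np.linalg.inv(optics.get_calibration(c)["world_to_cam"]).round(2).tolist())
E
python3 a.py
```

```text
pics
top platen [([221, 226], 0.84, [0.596, 0.171]), ([223, 219], 0.31, [0.623, 0.166])]
top pad [([222, 220], 0.73, [0.607, 0.161])]
top boss_top [([218, 219], 0.7, [0.589, 0.16])]
top nut_center [([218, 214], 0.59, [0.603, 0.162])]
top vial_center [([263, 227], 0.52, [0.589, 0.018]), ([224, 225], 0.39, [0.594, 0.156])]
top bin [([324, 231], 0.71, [0.584, -0.207])]
top bin_mouth [([331, 224], 0.98, [0.578, -0.206]), ([221, 214], 0.72, [0.609, 0.155])]
top press []
top rack [([265, 176], 0.61, [0.795, 0.013]), ([326, 233], 0.24, [0.577, -0.214])]
top dish [([263, 228], 0.94, [0.594, 0.019])]
top dropper [([220, 224], 0.61, [0.607, 0.18]), ([148, 264], 0.52, [0.457, 0.438])]
top pipette [([225, 227], 0.18, [0.596, 0.16])]
side platen [([254, 286], 0.94, [0.598, 0.16])]
side pad [([251, 272], 0.93, [0.596, 0.169])]
side boss_top [([255, 239], 0.74, [0.584, 0.165]), ([256, 281], 0.43, [0.516, 0.269])]
side nut_center [([248, 238], 0.44, [0.596, 0.178])]
side vial_center [([254, 281], 0.8, [0.59, 0.167]), ([254, 295], 0.63, [0.567, 0.205])]
side bin [([254, 286], 0.69, [0.613, 0.139]), ([324, 217], 0.6, [0.572, -0.195])]
side bin_mouth [([329, 164], 0.86, [0.576, -0.209])]
side press []
side rack [([228, 231], 0.88, [0.788, 0.002])]
side dish [([285, 257], 0.88, [0.593, 0.007])]
side dropper [([237, 408], 0.88, [0.462, 0.442])]
side pipette [([363, 169], 0.76, [0.57, -0.473]), ([252, 238], 0.52, [0.712, -0.007])]
1.3 [6.62422376e-05 9.93464345e-01 1.14142855e-01 9.83690754e-06] 0.08575672588765662
top [[0.01, -0.98, 0.19, 0.35], [-1.0, -0.01, -0.01, -0.01], [0.01, -0.19, -0.98, 1.56], [0.0, 0.0, 0.0, 1.0]]
side [[-0.86, -0.34, 0.38, 0.1], [-0.51, 0.57, -0.64, 0.87], [-0.0, -0.75, -0.67, 1.08], [0.0, 0.0, 0.0, 1.0]]
```

```bash
python3 - <<'E'
import cv2,numpy as np
t=cv2.imread("pics/top0.png")[140:300,120:400];s=cv2.imread("pics/side0.png")[140:420,180:460]
t=cv2.resize(t,None,fx=1.42,fy=1.42,interpolation=cv2.INTER_CUBIC);s=cv2.resize(s,(400,400))
t=cv2.resize(cv2.imread("pics/top0.png")[160:280,170:370],(800,480)) 
cv2.imwrite("pics/t1.png",t);cv2.imwrite("pics/s1.png",cv2.resize(cv2.imread("pics/side0.png")[140:420,160:440],(600,600)))
E
```

```text
(no output)
```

View pics/t1.png

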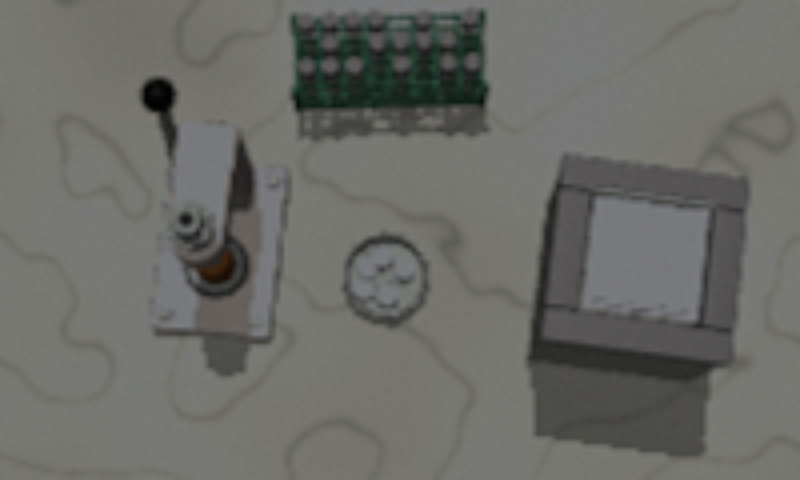

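View pics/s1.png

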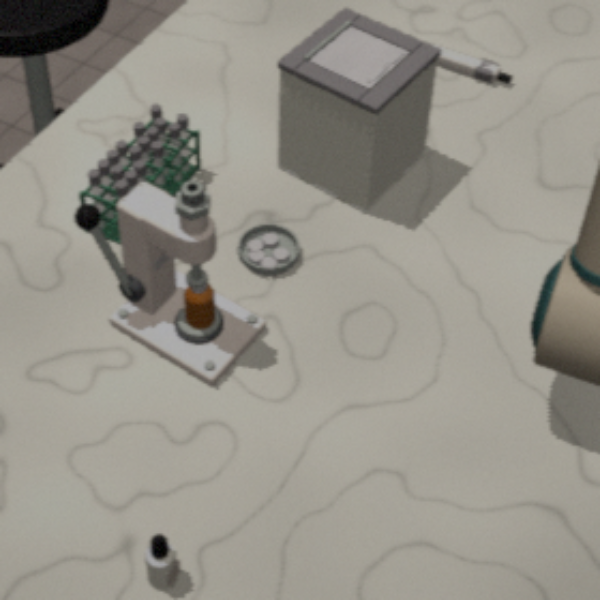

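The top view shows the press on the left (nut near 190,225, turned about -6°, throat facing the robot). The dish is at (385,280), the bin at (640,260) and the rack at the top. The side view agrees with the network positions. I'll go above the nut now.

servo_tool --pt "0 0 -4 0 0 0 -1" --pt "0 0 -4 0 0 0 -1" --pt "0 0 -4 0 0 0 -1" --pt "2.81 -2.72 0 0 0 0 -1" --pt "2.81 -2.72 0 0 0 0 -1"

```text
clock: 1.8
position: [0.173, -0.4949, 0.3606]
ee_rot: [0.002, 0.994, 0.113, 0.0]
contact_force: [1.2, 0.4, 1.1]
width: 0.0854
gripper_force: 0.0
```

servo_tool --pt "2.81 -2.72 0 0 0 0 -1" --pt "2.81 -2.72 0 0 0 0 -1" --pt "2.81 -2.72 0 0 0 0 -1" --pt "2.81 -2.72 0 0 0 0 -1" --pt "2.81 -2.72 0 0 0 0 -1"

```text
clock: 2.3
position: [0.2794, -0.3285, 0.3595]
ee_rot: [0.0, 0.993, 0.114, 0.0]
contact_force: [0.7, -0.0, -1.3]
width: 0.0854
gripper_force: 0.0
```

servo_tool --pt "2.81 -2.72 0 0 0 0 -1" --pt "2.81 -2.72 0 0 0 0 -1" --pt "2.81 -2.72 0 0 0 0 -1" --pt "2.81 -2.72 0 0 0 0 -1" --pt "2.81 -2.72 0 0 0 0 -1"

```text
clock: 2.8
position: [0.3853, -0.1642, 0.3596]
ee_rot: [0.0, 0.993, 0.114, 0.0]
contact_force: [1.3, -1.1, 0.3]
width: 0.0854
gripper_force: 0.0
```

servo_tool --pt "2.81 -2.72 0 0 0 0 -1" --pt "2.81 -2.72 0 0 0 0 -1" --pt "2.81 -2.72 0 0 0 0 -1" --pt "2.81 -2.72 0 0 0 0 -1" --pt "2.81 -2.72 0 0 0 0 -1"

```text
clock: 3.3
position: [0.4914, 0.0002, 0.3595]
ee_rot: [0.0, 0.993, 0.114, 0.0]
contact_force: [-0.2, -0.7, 0.8]
width: 0.0853
gripper_force: 0.0
```

```bash
cat > b.py <<'E'
from h import *
import sys
s,p,r=st();print(s["clock"],p.round(4),np.degrees(s["qpos"]).round(1))
a=optics.get_image("wrist");cv2.imwrite("pics/w%s.png"%sys.argv[1],a[:,:,::-1])
Z=dict(platen=.03,pad=.0985,boss_top=.215,nut_center=.223,vial_center=.063,bin_mouth=.19,bin=0,press=0,dish=0)
for n in sys.argv[2].split(","):
    for x in finder.tip_of(n,"wrist")[:2]: print(n,np.round(x["at"]),round(x["p"],2),atz("wrist",x["at"],Z[n])[:2].round(4))
E
python3 b.py 1 platen,boss_top,nut_center,bin_mouth
```

```text
3.3 [4.914e-01 2.000e-04 3.595e-01] [-8.1  5.8 82.4 -0.  91.7 68.8]
platen [182.  71.] 0.96 [0.6025 0.1694]
platen [524. 190.] 0.74 [ 0.573  -0.4388]
boss_top [124.  53.] 0.72 [0.5962 0.1668]
boss_top [526. 190.] 0.36 [ 0.5699 -0.2613]
nut_center [121.  50.] 0.64 [0.5974 0.1646]
bin_mouth [480. 165.] 0.78 [ 0.5747 -0.2076]
```

servo_tool --pt "2.81 -2.75 0 0 0 0 -1" --pt "2.81 -2.75 0 0 0 0 -1" --pt "2.81 -2.75 0 0 0 0 -1" --pt "2.81 -2.75 0 0 0 0 -1" --pt "2.81 -2.75 0 0 0 0 -1"

```text
clock: 4.05
position: [0.5969, 0.1637, 0.3597]
ee_rot: [0.0, 0.994, 0.113, 0.0]
contact_force: [1.0, -0.2, 0.8]
width: 0.0852
gripper_force: 0.0
```

servo_tool --pt "0 0 0 0 0 -8.5 -1" --pt "0 0 0 0 0 -8.5 -1" --pt "0 0 0 0 0 -8.5 -1" --pt "0 0 0 0 0 -8.5 -1" --pt "0 0 0 0 0 -8.5 -1"

```text
clock: 4.55
position: [0.5963, 0.1624, 0.3596]
ee_rot: [0.0, 0.884, 0.468, -0.0]
contact_force: [0.4, -0.8, 0.1]
width: 0.0853
gripper_force: 0.0
```

servo_tool --pt "0 0 0 0 0 -8.5 -1" --pt "0 0 0 0 0 -8.5 -1" --pt "0 0 0 0 0 -8.5 -1" --pt "0 0 0 0 0 -8.5 -1" --pt "0 0 0 0 0 -8.5 -1"

```text
clock: 5.05
position: [0.5963, 0.1623, 0.3596]
ee_rot: [0.0, 0.654, 0.756, -0.0]
contact_force: [1.0, -0.2, 0.2]
width: 0.0854
gripper_force: 0.0
```

servo_tool --pt "0 0 0 0 0 -8.5 -1" --pt "0 0 0 0 0 -8.5 -1" --pt "0 0 0 0 0 -8.5 -1" --pt "0 0 0 0 0 -8.5 -1" --pt "0 0 0 0 0 -8.5 -1"

```text
clock: 5.55
position: [0.5962, 0.1623, 0.3596]
ee_rot: [0.0, 0.335, 0.942, -0.0]
contact_force: [0.6, -0.6, -0.5]
width: 0.0855
gripper_force: 0.0
```

servo_tool --pt "0 0 0 0 0 -8.5 -1" --pt "0 0 0 0 0 -8.5 -1" --pt "0 0 0 0 0 -8.5 -1" --pt "0 0 0 0 0 -8.5 -1" --pt "0 0 0 0 0 -8.5 -1"

```text
clock: 6.05
position: [0.5962, 0.1623, 0.3596]
ee_rot: [0.0, -0.029, 1.0, -0.0]
contact_force: [-0.0, -0.7, 0.3]
width: 0.0855
gripper_force: 0.0
```

servo_tool --pt "0 0 0 0 0 -8.5 -1" --pt "0 0 0 0 0 -8.5 -1" --pt "0 0 0 0 0 -8.5 -1" --pt "0 0 0 0 0 -8.5 -1" --pt "0 0 0 0 0 0 -1"

```text
clock: 6.55
position: [0.5963, 0.1625, 0.3596]
ee_rot: [0.0, -0.317, 0.948, -0.0]
contact_force: [-0.1, -0.3, -0.7]
width: 0.0855
gripper_force: 0.0
```

```bash
cat >> b.py <<'E'
for n in sys.argv[3].split(",") if len(sys.argv)>3 else []:
    for x in finder.silhouettes(n,"wrist")[:2]:
        print(n,x["p"],np.round(x["box"]),x["region"].sum())
np.save("pics/last.npy",optics.get_calibration("wrist")["world_to_cam"])
E
python3 b.py 2 boss_top,nut_center,bin_mouth,platen nut_center
python3 - <<'E'
import cv2;a=cv2.imread("pics/w2.png");cv2.imwrite("pics/w2b.png",cv2.resize(a,(800,600)))
E
```

```text
6.55 [0.5963 0.1625 0.3596] [   8.8   17.5   67.2   -0.    95.3 -118.1]
boss_top [279. 206.] 0.91 [0.5975 0.1671]
boss_top [276. 168.] 0.52 [0.5718 0.1444]
nut_center [276. 209.] 0.87 [0.5988 0.1651]
bin_mouth [29.  8.] 0.86 [ 0.5829 -0.2031]
platen [274. 169.] 0.97 [0.5988 0.1615]
nut_center 0.96 [279. 208.  46.  43.] 681
```

View pics/w2b.png

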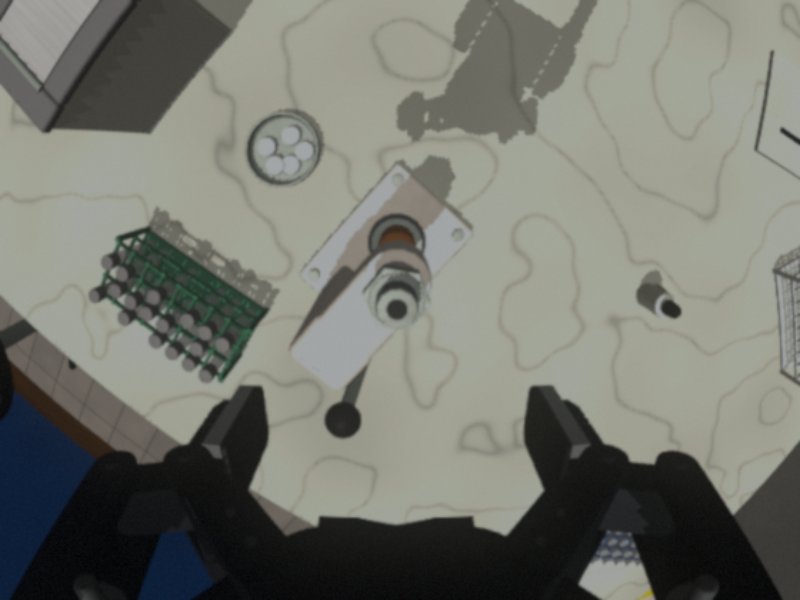

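The wrist view shows the nut and spindle at (395,295), the vial on the platen at (397,235), the bin at top left, and the rack and dish clear. I'll go lower and fit the hexagon's angle.

servo_tool --pt "-0.3 0.1 2 0 0 0 -1" --pt "0 0 2 0 0 0 -1" --pt "0 0 2 0 0 0 -1" --pt "0 0 1 0 0 0 -1" --pt "0 0 0 0 0 0 -1"

```text
clock: 7.35
position: [0.5975, 0.1669, 0.2876]
ee_rot: [-0.002, -0.318, 0.948, 0.0]
contact_force: [0.4, 0.0, -0.1]
width: 0.0855
gripper_force: 0.0
```

```bash
cat > hexfit.py <<'E'
from h import *
from scipy.optimize import minimize
s,p,r=st();a=optics.get_image("wrist");cv2.imwrite("pics/w3.png",a[:,:,::-1])
c=optics.get_calibration("wrist"); import h
h.optics=type("o",(),{"get_calibration":staticmethod(lambda n:c)})
x=finder.silhouettes("nut_center","wrist")[0]; print(x["p"],np.round(x["box"]))
cn,_=cv2.findContours(x["region"].astype(np.uint8),0,1); H=cv2.convexHull(np.vstack(cn))
K=8;x0,y0,w,hh=cv2.boundingRect(H);x0-=8;y0-=8
M=np.zeros(((hh+16)*K,(w+16)*K),np.uint8);cv2.fillPoly(M,[((H[:,0]-[x0,y0]+.5)*K).astype(int)],1)
def model(q,th):
    P=[]
    for z in(-.006,.006):
        for k in range(6):
            t=th+np.pi/6+k*np.pi/3
            P.append(proj("wrist",np.array([q[0]+.0208*np.cos(t),q[1]+.0208*np.sin(t),.2235+z])))
    return np.array(P)
def iou(q,th):
    P=model(q,th);h2=cv2.convexHull((P.astype(np.float32)))
    m=np.zeros_like(M);cv2.fillPoly(m,[((h2[:,0]-[x0,y0]+.5)*K).astype(int)],1)
    return (m&M).sum()/(m|M).sum()
n=finder.tip_of("nut_center","wrist")[0];q0=atz("wrist",n["at"],.2235)[:2];print("tip",q0,n["p"])
res=[]
for d in range(0,60,3):
    o=minimize(lambda q:-iou(q,np.radians(d)),q0,method="Nelder-Mead",options=dict(initial_simplex=[q0,q0+[.002,0],q0+[0,.002]],maxiter=40));res.append((-o.fun,d,o.x))
res.sort(key=lambda t:-t[0])
for t in res[:6]+res[-2:]:print(round(t[0],3),t[1],t[2].round(4))
big=cv2.resize(a[y0-20:y0+hh+36,x0-20:x0+w+36,::-1],None,fx=6,fy=6,interpolation=cv2.INTER_CUBIC)
h2=cv2.convexHull(model(res[0][2],np.radians(res[0][1])).astype(np.float32))[:,0]
cv2.polylines(big,[((h2-[x0-20,y0-20]+.5)*6).astype(int)],True,(0,0,255),1);cv2.imwrite("pics/w3c.png",big[:600,:800])
e=np.degrees(np.arctan2(*r.as_matrix()[[1,0],1]));print("clock",s["clock"],p.round(4),"tool y yaw",e,np.degrees(s["qpos"])[5])
E
python3 hexfit.py
```

```text
0.7 [275. 234.  62.  60.]
tip [0.59923086 0.16486853] 0.84
0.961 27 [0.5984 0.1645]
0.96 24 [0.5984 0.1646]
0.956 30 [0.5985 0.1645]
0.947 21 [0.5985 0.1647]
0.943 33 [0.5986 0.1645]
0.931 18 [0.5985 0.1647]
0.872 54 [0.5988 0.1644]
0.872 57 [0.5988 0.1645]
clock 7.35 [0.5975 0.1669 0.2876] tool y yaw 127.08583580913461 -117.89485843573061
```

View pics/w3c.png

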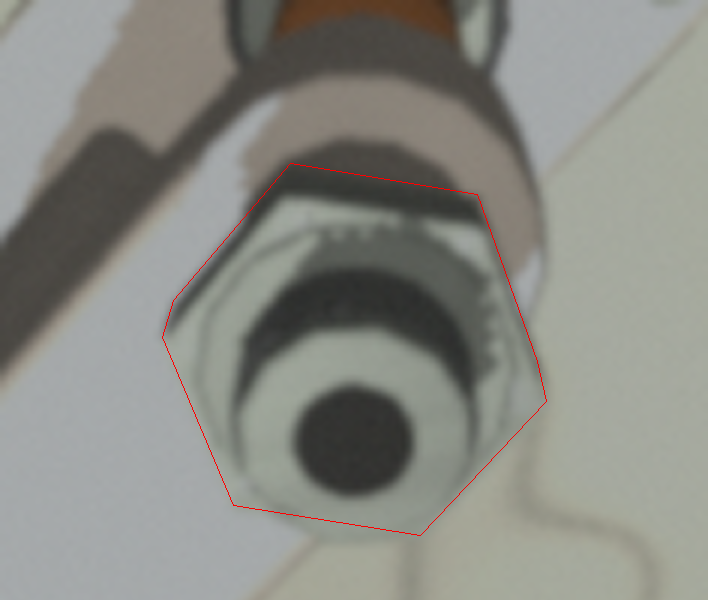

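The fit matches the nut well: centre (0.5984, 0.1646), flat normals at about 26° + 60k. I'll turn -19°, descend and grip.

servo_tool --pt "0.07 -0.24 0 0 0 -8.5 -1" --pt "0 0 0 0 0 -8.5 -1" --pt "0 0 2.5 0 0 -2 -1" --pt "0 0 2.5 0 0 0 -1" --pt "0 0 2.5 0 0 0 -1"

```text
clock: 8.0
position: [0.6001, 0.1648, 0.2152]
ee_rot: [0.002, -0.47, 0.883, -0.001]
contact_force: [-0.7, -0.6, 0.5]
width: 0.0854
gripper_force: 0.0
```

servo_tool --pt "0 0 0 0 0 0 -1" --pt "0 0 0 0 0 0 1" --pt "0 0 0 0 0 0 1" --pt "0 0 0 0 0 0 1" --pt "0 0 0 0 0 0 1" --squeeze 50

```text
clock: 8.5
position: [0.599, 0.1656, 0.2163]
ee_rot: [0.001, -0.47, 0.882, 0.001]
contact_force: [-3.7, 2.3, 1.7]
width: 0.035
gripper_force: 49.6
```

servo_tool --pt "0 0 0 0 0 0 1" --pt "0 0 0 0 0 0 1" --pt "0 0 0 0 0 0 1" --pt "0 0 0 0 0 0 1" --pt "0 0 0 0 0 0 1" --squeeze 50

```text
clock: 9.0
position: [0.5989, 0.1656, 0.2163]
ee_rot: [0.001, -0.47, 0.882, 0.0]
contact_force: [-2.8, 1.5, 5.2]
width: 0.0348
gripper_force: 50.1
```

```bash
cat > s.py <<'E'
from h import *
s,p,r=st();print(s["clock"],p.round(4),"q",np.degrees(s["qpos"]).round(1),"F",np.round(s["contact_force"],1),"M",np.round(s["moment"],2),"w",round(s["width"],4),s["gripper_force"])
print("axes x,y,z:",r.as_matrix().T.round(4).tolist())
E
python3 s.py
```

```text
9.0 [0.5989 0.1656 0.2163] q [ 9.000e+00  2.050e+01  8.260e+01  1.000e-01  7.690e+01 -1.371e+02] F [-2.8  1.5  5.2] M [ 0.28  0.49 -0.03] w 0.0348 50.05875044706613
axes x,y,z: [[-0.5575, -0.8302, -0.0022], [-0.8302, 0.5575, -0.0001], [0.0013, 0.0018, -1.0]]
```

Gripped across the flats. Now turning clockwise.

servo_tool --pt "0 0 0.012 0 0 6 1" --pt "0 0 0.012 0 0 6 1" --pt "0 0 0.012 0 0 6 1" --pt "0 0 0.012 0 0 6 1" --pt "0 0 0.012 0 0 6 1"

```text
clock: 9.5
position: [0.5995, 0.165, 0.2158]
ee_rot: [0.001, -0.224, 0.975, 0.0]
contact_force: [-1.7, 1.1, 5.6]
width: 0.0348
gripper_force: 50.2
```

```bash
python3 s.py
```

```text
9.5 [0.5995 0.165  0.2158] q [   9.    20.5   82.6    0.    76.7 -106.9] F [-1.7  1.1  5.6] M [0.08 0.29 0.04] w 0.0348 50.15236363950663
axes x,y,z: [[-0.8996, -0.4366, -0.0026], [-0.4366, 0.8996, -0.0006], [0.0026, 0.0006, -1.0]]
```

servo_tool --pt "0 0 0.012 0 0 8 1" --pt "0 0 0.012 0 0 8 1" --pt "0 0 0.012 0 0 8 1" --pt "0 0 0.012 0 0 8 1" --pt "0 0 0.012 0 0 8 1"

```text
clock: 10.0
position: [0.5996, 0.164, 0.2153]
ee_rot: [0.001, 0.124, 0.992, -0.001]
contact_force: [-1.5, -2.2, 5.6]
width: 0.0351
gripper_force: 50.2
```

servo_tool --pt "0 0 0.012 0 0 8 1" --pt "0 0 0.012 0 0 8 1" --pt "0 0 0.012 0 0 8 1" --pt "0 0 0.012 0 0 8 1" --pt "0 0 0.012 0 0 8 1"

```text
clock: 10.5
position: [0.5991, 0.1631, 0.2147]
ee_rot: [0.001, 0.456, 0.89, -0.001]
contact_force: [-3.9, -4.1, 7.5]
width: 0.0347
gripper_force: 50.3
```

servo_tool --pt "0 0 0.01 0 0 5 1" --pt "0 0 0.01 0 0 5 1" --pt "0 0 0.01 0 0 5 1" --pt "0 0 0.01 0 0 5 1" --pt "0 0 0.01 0 0 5 1"

```text
clock: 11.0
position: [0.5985, 0.1628, 0.2144]
ee_rot: [0.001, 0.637, 0.771, -0.001]
contact_force: [-5.1, -4.1, 8.0]
width: 0.0353
gripper_force: 50.5
```

```bash
python3 s.py
```

```text
11.0 [0.5985 0.1628 0.2144] q [ 8.9 20.5 82.8 -0.2 76.7 -2. ] F [-5.1 -4.1  8. ] M [-0.69  0.71  0.07] w 0.0353 50.50906190686874
axes x,y,z: [[-0.1895, 0.9819, -0.0037], [0.9819, 0.1895, -0.0003], [0.0004, -0.0036, -1.0]]
```

servo_tool --pt "0 0 0.01 0 0 4 1" --pt "0 0 0.01 0 0 4 1" --pt "0 0 0.01 0 0 4 1" --pt "0 0 0.01 0 0 4 1" --pt "0 0 0.01 0 0 4 1"

```text
clock: 11.5
position: [0.5979, 0.1628, 0.214]
ee_rot: [0.001, 0.761, 0.649, -0.001]
contact_force: [-5.7, -3.9, 11.3]
width: 0.0352
gripper_force: 50.7
```

```bash
python3 s.py
```

```text
11.5 [0.5979 0.1628 0.214 ] q [ 8.9 20.5 82.9 -0.2 76.7 18. ] F [-5.7 -3.9 11.3] M [-0.67  0.87  0.13] w 0.0352 50.67032465185548
axes x,y,z: [[0.157, 0.9876, -0.0038], [0.9876, -0.157, -0.0], [-0.0006, -0.0037, -1.0]]
```

servo_tool --pt "0 0 0 0 0 4 1" --pt "0 0 0 0 0 4 1" --pt "0 0 0 0 0 4 1" --pt "0 0 0 0 0 4 1" --pt "0 0 0 0 0 4 1"

```text
clock: 12.0
position: [0.5974, 0.1629, 0.2138]
ee_rot: [0.001, 0.862, 0.507, -0.002]
contact_force: [-6.2, -4.5, 9.4]
width: 0.0351
gripper_force: 50.6
```

```bash
python3 s.py
```

```text
12.0 [0.5974 0.1629 0.2138] q [ 8.9 20.5 82.9 -0.2 76.7 38. ] F [-6.2 -4.5  9.4] M [-0.65  1.02  0.13] w 0.0351 50.57224164843774
axes x,y,z: [[0.4853, 0.8743, -0.004], [0.8744, -0.4853, 0.0], [-0.0019, -0.0035, -1.0]]
```

servo_tool --pt "0 0 0.01 0 0 3 1" --pt "0 0 0.01 0 0 3 1" --pt "0 0 0.01 0 0 3 1" --pt "0 0 0 0 0 3 1" --pt "0 0 0 0 0 3 1"

```text
clock: 12.5
position: [0.5971, 0.1632, 0.2136]
ee_rot: [0.001, 0.92, 0.391, -0.002]
contact_force: [-6.5, -3.6, 8.6]
width: 0.0349
gripper_force: 50.6
```

```bash
python3 s.py
```

```text
12.5 [0.5971 0.1632 0.2136] q [ 8.9 20.5 82.9 -0.2 76.7 53. ] F [-6.5 -3.6  8.6] M [-0.62  1.09  0.12] w 0.0349 50.642439308094254
axes x,y,z: [[0.6945, 0.7195, -0.0038], [0.7195, -0.6945, 0.0004], [-0.0024, -0.0031, -1.0]]
```

Turned 190° so far; continuing.

servo_tool --pt "0 0 0.01 0 0 3 1" --pt "0 0 0.01 0 0 3 1" --pt "0 0 0.01 0 0 3 1" --pt "0 0 0 0 0 3 1" --pt "0 0 0 0 0 3 1"

```text
clock: 13.0
position: [0.5968, 0.1635, 0.2133]
ee_rot: [0.001, 0.964, 0.267, -0.002]
contact_force: [-8.2, -2.6, 10.2]
width: 0.0348
gripper_force: 50.7
```

```bash
python3 s.py
```

```text
13.0 [0.5968 0.1635 0.2133] q [ 8.9 20.5 82.9 -0.1 76.7 68. ] F [-8.2 -2.6 10.2] M [-0.48  1.22  0.15] w 0.0348 50.70813877426417
axes x,y,z: [[0.857, 0.5153, -0.0037], [0.5153, -0.857, 0.0007], [-0.0028, -0.0025, -1.0]]
```

servo_tool --pt "0 0 0 0 0 3 1" --pt "0 0 0 0 0 3 1" --pt "0 0 0 0 0 3 1" --pt "0 0 0 0 0 3 1" --pt "0 0 0 0 0 3 1"

```text
clock: 13.5
position: [0.5967, 0.1639, 0.2133]
ee_rot: [0.001, 0.99, 0.142, -0.002]
contact_force: [-6.9, -1.3, 9.2]
width: 0.0353
gripper_force: 76.0
```

```bash
python3 s.py
```

```text
13.5 [0.5967 0.1639 0.2133] q [ 9.  20.5 82.9 -0.1 76.7 82.7] F [-6.9 -1.3  9.2] M [-0.3   1.16  2.5 ] w 0.0353 75.95019863918424
axes x,y,z: [[0.9595, 0.2816, -0.0035], [0.2816, -0.9595, 0.0018], [-0.0028, -0.0027, -1.0]]
```

Moment of 2.5 N·m about z: the nut is hard against the boss. I'll release it and lift away while working out the vial grasp.

servo_tool --pt "0 0 0 0 0 0 -1" --pt "0 0 0 0 0 0 -1" --pt "0 0 0 0 0 0 -1" --pt "0 0 0 0 0 0 -1" --pt "0 0 0 0 0 0 -1"

```text
clock: 14.0
position: [0.5992, 0.1646, 0.2106]
ee_rot: [0.0, 0.99, 0.14, -0.0]
contact_force: [1.0, 0.4, 0.4]
width: 0.0854
gripper_force: 0.0
```

servo_tool --pt "0 0 -2 0 0 0 -1" --pt "0 0 -3 0 0 0 -1" --pt "0 0 -3 0 0 0 -1" --pt "0 0 -3 0 0 0 -1" --pt "0 0 0 0 0 0 -1"

```text
clock: 14.5
position: [0.6012, 0.165, 0.3258]
ee_rot: [-0.0, 0.99, 0.14, 0.005]
contact_force: [0.3, 1.0, 0.1]
width: 0.0853
gripper_force: 0.0
```

```bash
python3 s.py; python3 - <<'E'
from h import *
s,p,r=st();c=optics.get_calibration("wrist")
M=np.array(c["world_to_cam"]);o=-M[:3,:3].T@M[:3,3]
print("cam in tool",r.inv().apply(o-p),"view axis in tool",r.inv().apply(M[2,:3]))
L=np.load("pics/last.npy");import h
cc=dict(c);cc["world_to_cam"]=L;h.optics=type("o",(),{"get_calibration":staticmethod(lambda n:cc)})
P=[atz("wrist",np.array(q)/(800/560),.018)[:2] for q in((472,232),(398,163),(300,272))]
print(np.round(P,4)); d=P[0]-P[1];print("front edge",np.linalg.norm(d),np.degrees(np.arctan2(d[1],d[0]))-90)
d=P[2]-P[1];print("side",np.linalg.norm(d),np.degrees(np.arctan2(d[1],d[0])))
P=[atz("wrist",np.array(q)/(800/560),.19)[:2] for q in((46,131),(0,60))];d=P[1]-P[0];print("bin",np.round(P,3),np.degrees(np.arctan2(d[1],d[0])))
E
```

```text
14.5 [0.6012 0.165  0.3258] q [ 9.  18.  71.1 -0.  90.4 82.9] F [0.3 1.  0.1] M [ 0.   -0.02 -0.03] w 0.0853 0.0
axes x,y,z: [[0.9607, 0.2775, 0.0092], [0.2775, -0.9607, 0.0012], [0.0091, 0.0014, -1.0]]
cam in tool [ 0.07616297 -0.00044661 -0.13401846] view axis in tool [-3.00120599e-01 -2.16474873e-04  9.53901242e-01]
[[0.5414 0.2228]
 [0.5314 0.119 ]
 [0.6843 0.1036]]
front edge 0.10425439084574677 -5.523123441312663
side 0.1536302709076688 -5.755887750256721
bin [[ 0.661 -0.131]
 [ 0.638 -0.225]] -103.79499834417251
```

servo_tool --pt "-3.5 -1.28 0 0 0 0 -1" --pt "-3.5 -1.28 0 0 0 0 -1" --pt "-3.5 -1.28 0.5 0 0 0 -1" --pt "-3.5 -1.28 0.5 0 0 0 -1" --pt "0 0 0.5 0 0 7.23 -1"

```text
clock: 15.0
position: [0.4451, 0.1751, 0.3054]
ee_rot: [-0.0, 0.997, 0.077, -0.002]
contact_force: [0.8, 0.3, 0.9]
width: 0.0855
gripper_force: 0.0
```

servo_tool --pt "0 0 0 0 0 7.23 -1" --pt "0 0 0 0 0 7.23 -1" --pt "0 0 0 0 7.43 0 -1" --pt "0 0 0 0 7.43 0 -1" --pt "0 0 0 0 7.43 0 -1"

```text
clock: 15.5
position: [0.4506, 0.1749, 0.3055]
ee_rot: [0.009, 0.98, -0.048, 0.195]
contact_force: [-0.5, 0.3, 0.1]
width: 0.0854
gripper_force: 0.0
```

servo_tool --pt "0 0 0 0 7.43 0 -1" --pt "0 0 0 0 7.43 0 -1" --pt "0 0 0 0 7.43 0 -1" --pt "0 0 0 0 7.43 0 -1" --pt "0 0 0 0 0 0 -1"

```text
clock: 16.0
position: [0.4524, 0.1578, 0.315]
ee_rot: [0.017, 0.908, -0.036, 0.417]
contact_force: [-0.5, 0.1, -0.6]
width: 0.0853
gripper_force: 0.0
```

```bash
cat > plan.py <<'E'
# plan.py x y z(target TCP) yaw pitch(tool z direction, deg; pitch below horizontal; tool y level)
from h import *
import sys
v=[float(a) for a in sys.argv[1:]]
s,p,r=st();T=np.array(v[:3]);y,e=np.radians(v[3:5])
z=np.array([np.cos(e)*np.cos(y),np.cos(e)*np.sin(y),-np.sin(e)]);x=np.array([np.sin(e)*np.cos(y),np.sin(e)*np.sin(y),np.cos(e)])
G=R.from_matrix(np.c_[x,np.cross(z,x),z])
print("shift now(tool,cm)",(r.inv().apply(T-p)*100).round(2),"shift after turn(cm)",(G.inv().apply(T-p)*100).round(2),"turn deg",np.degrees((r.inv()*G).as_rotvec()).round(2))
E
python3 s.py;python3 plan.py .496 .1744 .1355 -5.6 38; python3 b.py 4 platen,vial_center,bin_mouth
```

```text
16.0 [0.4524 0.1578 0.315 ] q [ 28.7 -11.5 122.3 -47.3  34.5 154.9] F [-0.5  0.1 -0.6] M [0.03 0.39 0.01] w 0.0853 0.0
axes x,y,z: [[0.6503, -0.0508, 0.7579], [-0.0791, -0.9969, 0.001], [0.7555, -0.0606, -0.6523]]
shift now(tool,cm) [-10.86  -2.02  14.9 ] shift after turn(cm) [-11.58  -2.08  14.34] turn deg [-0.79  2.72  0.72]
16.0 [0.4524 0.1578 0.315 ] [ 28.7 -11.5 122.3 -47.3  34.5 154.9]
platen [262. 254.] 0.97 [0.6056 0.1706]
vial_center [263. 244.] 0.68 [0.6056 0.1683]
vial_center [344. 163.] 0.32 [0.7427 0.0267]
bin_mouth [534. 192.] 0.63 [ 0.5791 -0.1944]
```

Joint 6 hit its range limit, so I'll flip the tool half a turn (same grasp).

servo_tool --pt "0 0 0 0 0 -8.5 -1" --pt "0 0 0 0 0 -8.5 -1" --pt "0 0 0 0 0 -8.5 -1" --pt "0 0 0 0 0 -8.5 -1" --pt "0 0 0 0 0 -8.5 -1"

```text
clock: 16.7
position: [0.4571, 0.1598, 0.3189]
ee_rot: [0.167, 0.859, 0.295, 0.384]
contact_force: [-0.3, -0.4, -0.3]
width: 0.0855
gripper_force: 0.0
```

servo_tool --pt "0 0 0 0 0 -8.5 -1" --pt "0 0 0 0 0 -8.5 -1" --pt "0 0 0 0 0 -8.5 -1" --pt "0 0 0 0 0 -8.5 -1" --pt "0 0 0 0 0 -8.5 -1"

```text
clock: 17.2
position: [0.4571, 0.1597, 0.3189]
ee_rot: [0.295, 0.693, 0.587, 0.297]
contact_force: [0.2, -0.7, -0.3]
width: 0.0856
gripper_force: 0.0
```

servo_tool --pt "0 0 0 0 0 -8.5 -1" --pt "0 0 0 0 0 -8.5 -1" --pt "0 0 0 0 0 -8.5 -1" --pt "0 0 0 0 0 -8.5 -1" --pt "0 0 0 0 0 -8.5 -1"

```text
clock: 17.7
position: [0.4571, 0.1597, 0.3189]
ee_rot: [0.382, 0.434, 0.798, 0.17]
contact_force: [-0.2, -1.0, 0.0]
width: 0.0854
gripper_force: 0.0
```

servo_tool --pt "0 0 0 0 0 -8.5 -1" --pt "0 0 0 0 0 -8.5 -1" --pt "0 0 0 0 0 -8.5 -1" --pt "0 0 0 0 0 -8.5 -1" --pt "0 0 0 0 0 -8.5 -1"

```text
clock: 18.2
position: [0.4571, 0.1598, 0.3189]
ee_rot: [0.418, 0.115, 0.901, 0.02]
contact_force: [-0.1, -0.8, -0.4]
width: 0.0854
gripper_force: 0.0
```

```bash
sed -i 's/^x=/x=/; s/^G=R/if len(v)>5: x=-x\nG=R/' plan.py
python3 s.py; python3 - <<'E'
import numpy as np
y,e=np.radians([6,42]);z=np.array([np.cos(e)*np.cos(y),np.cos(e)*np.sin(y),-np.sin(e)])
for d in(.14,0):print((np.array([.5978,.1645,.056])+(.011-d)*z).round(4))
E
python3 plan.py .503 .1545 .142 6 42 f
```

```text
18.2 [0.4571 0.1598 0.3189] q [ 28.6 -11.2 121.7 -47.1  34.5 -15.4] F [-0.1 -0.8 -0.4] M [ 0.05  0.33 -0.  ] w 0.0854 0.0
axes x,y,z: [[-0.624, 0.2239, -0.7487], [0.1901, 0.9728, 0.1325], [0.758, -0.0596, -0.6496]]
[0.5025 0.1545 0.1423]
[0.6059 0.1654 0.0486]Traceback (most recent call last):
  File "plan.py", line 4, in <module>
    v=[float(a) for a in sys.argv[1:]]
       ~~~~~^^^
ValueError: could not convert string to float: 'f'
```

```bash
python3 plan.py .503 .1545 .142 6 42 1
```

```text
shift now(tool,cm) [10.26 -1.99 15.  ] shift after turn(cm) [10.13 -1.   15.19] turn deg [ -7.75   2.18 -16.94]
```

servo_tool --pt "0 0 0 -3.9 1.1 -8.5 -1" --pt "0 0 0 -3.9 1.1 -8.5 -1" --pt "1.45 -0.14 2.17 0 0 0 -1" --pt "1.45 -0.14 2.17 0 0 0 -1" --pt "1.45 -0.14 2.17 0 0 0 -1"

```text
clock: 18.7
position: [0.4754, 0.1593, 0.2397]
ee_rot: [0.408, 0.029, 0.912, 0.022]
contact_force: [1.4, -0.2, 0.3]
width: 0.0855
gripper_force: 0.0
```

servo_tool --pt "1.45 -0.14 2.17 0 0 0 -1" --pt "1.45 -0.14 2.17 0 0 0 -1" --pt "1.45 -0.14 2.17 0 0 0 -1" --pt "1.45 -0.14 2.17 0 0 0 -1" --pt "0 0 0 0 0 0 -1"

```text
clock: 19.2
position: [0.4998, 0.151, 0.1802]
ee_rot: [0.375, 0.025, 0.926, 0.026]
contact_force: [-0.5, 0.1, 0.0]
width: 0.0858
gripper_force: 0.0
```

```bash
python3 s.py;python3 plan.py .6059 .1654 .0486 6 42 1; python3 b.py 5 platen,vial_center vial_center
python3 - <<'E'
import cv2;a=cv2.imread("pics/w5.png");cv2.imwrite("pics/w5b.png",cv2.resize(a,(800,600)))
E
```

```text
19.2 [0.4998 0.151  0.1802] q [ 15.3   1.1 131.7 -67.5   9.7  -8. ] F [-0.5  0.1  0. ] M [-0.01  0.35 -0.02] w 0.0858 0.0
axes x,y,z: [[-0.7173, 0.0662, -0.6936], [0.0272, 0.9974, 0.0672], [0.6962, 0.0294, -0.7172]]
shift now(tool,cm) [ 1.61  0.84 16.87] shift after turn(cm) [ 2.62  0.32 16.76] turn deg [-2.77 -3.7  -8.02]
19.2 [0.4998 0.151  0.1802] [ 15.3   1.1 131.7 -67.5   9.7  -8. ]
platen [282. 157.] 0.92 [0.5937 0.1636]
vial_center [284. 188.] 0.77 [0.5976 0.1632]
vial_center 0.81 [284. 180.  46.  72.] 2460
vial_center 0.45 [283. 226. 130. 278.] 19918
```

View pics/w5b.png

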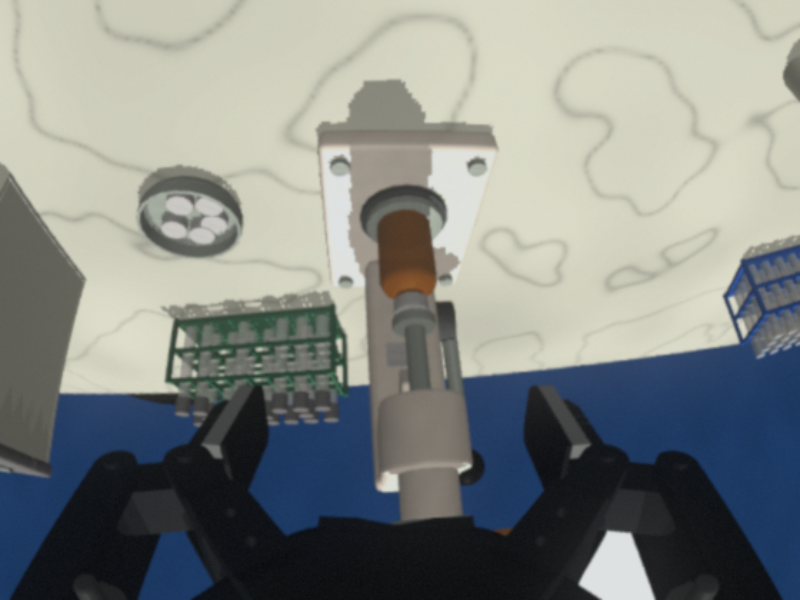

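The picture shows the vial centred ahead at (405,255), but joints 4 and 5 sit near their limits. I'll use a steeper tool turned a little more to the left.

```bash
python3 plan.py .4998 .151 .1802 6 56 1;python3 plan.py .4998 .151 .1802 20 54 1
```

```text
shift now(tool,cm) [-0.01 -0.09  0.2 ] shift after turn(cm) [-0.04 -0.1   0.19] turn deg [-1.68 10.42 -8.21]
shift now(tool,cm) [-0.01 -0.09  0.2 ] shift after turn(cm) [-0.01 -0.13  0.18] turn deg [-10.87   8.81 -18.87]
```

servo_tool --pt "0 0 0 -0.8 5.2 -4.1 -1" --pt "0 0 0 -0.8 5.2 -4.1 -1" --pt "0 0 0 -3.1 -0.5 -3.6 -1" --pt "0 0 0 -3.1 -0.5 -3.6 -1" --pt "0 0 0 -3.1 -0.5 -3.6 -1"

```text
clock: 19.9
position: [0.4942, 0.1449, 0.1763]
ee_rot: [0.349, -0.036, 0.936, 0.029]
contact_force: [-0.9, 0.3, 0.2]
width: 0.0851
gripper_force: 0.0
```

```bash
python3 s.py;python3 plan.py .52 .136 .139 20 46 1
```

```text
19.9 [0.4942 0.1449 0.1763] q [ 1.000e+01 -1.000e-01  1.309e+02 -1.370e+01  8.500e+00 -7.150e+01] F [-0.9  0.3  0.2] M [-0.01  0.31  0.03] w 0.0851 0.0
axes x,y,z: [[-0.7545, -0.0466, -0.6546], [-0.0869, 0.9958, 0.0292], [0.6505, 0.0789, -0.7554]]
shift now(tool,cm) [ 0.54 -1.22  4.43] shift after turn(cm) [ 1.07 -1.72  4.16] turn deg [ -8.91  -2.85 -12.2 ]
```

servo_tool --pt "0 0 0 -3 0 -4.1 -1" --pt "0 0 0 -3 0 -4.1 -1" --pt "0 0 0 -3 0 -4.1 -1" --pt "0 0 0 0 0 0 -1" --pt "0 0 0 0 0 0 -1"

```text
clock: 20.4
position: [0.4897, 0.1422, 0.171]
ee_rot: [0.338, -0.074, 0.938, 0.037]
contact_force: [0.2, 0.5, 0.0]
width: 0.0853
gripper_force: 0.0
```

```bash
python3 s.py;python3 plan.py .52 .136 .139 20 46 1
```

```text
20.4 [0.4897 0.1422 0.171 ] q [   6.3   -0.3  131.2   17.     9.9 -108.5] F [0.2 0.5 0. ] M [-0.08  0.27  0.01] w 0.0853 0.0
axes x,y,z: [[-0.7607, -0.1143, -0.639], [-0.1647, 0.9862, 0.0197], [0.6279, 0.1202, -0.769]]
shift now(tool,cm) [-0.2  -1.17  4.29] shift after turn(cm) [ 0.32 -1.62  4.13] turn deg [-6.18 -4.16 -8.59]
```

servo_tool --pt "0 -0.4 1.05 -1.3 -1 -1.8 -1" --pt "0 -0.4 1.05 -1.3 -1 -1.8 -1" --pt "0 -0.4 1.05 -1.3 -1 -1.8 -1" --pt "0 -0.4 1.05 -1.3 -1 -1.8 -1" --pt "0 0 0 0 0 0 -1"

```text
clock: 20.9
position: [0.5063, 0.1445, 0.1603]
ee_rot: [0.345, -0.118, 0.93, 0.051]
contact_force: [0.0, 0.7, 0.4]
width: 0.0853
gripper_force: 0.0
```

```bash
python3 s.py;python3 plan.py .5998 .1652 .0535 20 45 1
```

```text
20.9 [0.5063 0.1445 0.1603] q [   2.4    2.2  131.8   56.2   10.4 -154.7] F [0.  0.7 0.4] M [-0.09  0.32 -0.01] w 0.0853 0.0
axes x,y,z: [[-0.7336, -0.1838, -0.6543], [-0.2548, 0.9669, 0.0141], [0.63, 0.1771, -0.7561]]
shift now(tool,cm) [-0.25 -0.53 14.33] shift after turn(cm) [ 0.84 -1.25 14.26] turn deg [-2.98 -4.09 -4.39]
```

```bash
cat > ik.py <<'E'
from h import *
from scipy.optimize import least_squares
D=[([-83.82,15.81,86.23,0,77.98,-6.93],[.13,-.56,.239]),([-8.1,5.8,82.4,0,91.7,68.8],[.4914,.0002,.3595]),([8.8,17.5,67.2,0,95.3,-118.1],[.5963,.1625,.3596]),
([9,20.5,82.6,.1,76.9,-137.1],[.5989,.1656,.2163]),([9,18,71.1,0,90.4,82.9],[.6012,.165,.3258]),([28.7,-11.5,122.3,-47.3,34.5,154.9],[.4524,.1578,.315]),
([28.6,-11.2,121.7,-47.1,34.5,-15.4],[.4571,.1598,.3189]),([15.3,1.1,131.7,-67.5,9.7,-8],[.4998,.151,.1802]),([10,-.1,130.9,-13.7,8.5,-71.5],[.4942,.1449,.1763]),
([6.3,-.3,131.2,17,9.9,-108.5],[.4897,.1422,.171]),([2.4,2.2,131.8,56.2,10.4,-154.7],[.5063,.1445,.1603])]
def fk(q,k):
    h,a,c,b,L,o,s=k
    R1=R.from_euler("z",q[0])*R.from_euler("y",q[1]);p=np.array([0,0,h])+R1.apply([o,0,a])
    R3=R1*R.from_euler("y",q[2]);p=p+R3.apply([c,0,b])
    R5=R3*R.from_euler("z",q[3])*R.from_euler("y",q[4])
    p=p+R5.apply([s,0,L]);return p,R5*R.from_euler("z",q[5])
def res(k):return np.concatenate([fk(np.radians(q),k)[0]-p for q,p in D])
F=least_squares(res,[.3,.4,0,.4,.2,0,0],loss="soft_l1",f_scale=.003);K=F.x
if __name__=="__main__":
    print(K.round(4),(np.abs(res(K)).reshape(-1,3).max(1)*1000).round(1))
    s,p,r=st();print((fk(s["qpos"],K)[1].inv()*r).as_matrix().round(2).tolist())
lo=np.array([-2.89,-.75,.22,-1.18,.11,-2.7]);hi=np.array([2.89,2.08,2.7,4.32,2.71,2.7])
def target(x,yaw,pitch,flip):
    y,e=np.radians([yaw,pitch]);z=np.array([np.cos(e)*np.cos(y),np.cos(e)*np.sin(y),-np.sin(e)]);xx=np.array([np.sin(e)*np.cos(y),np.sin(e)*np.sin(y),np.cos(e)])*(-1 if flip else 1)
    return R.from_matrix(np.c_[xx,np.cross(z,xx),z]),z
def ik(p,G,off,seeds):
    best=None
    for q0 in seeds:
        f=lambda q:np.r_[(fk(q,K)[0]-p)*10,(((fk(q,K)[1]*off).inv())*G).as_rotvec()]
        o=least_squares(f,np.clip(q0,lo+.01,hi-.01),bounds=(lo,hi))
        if o.cost<1e-6:
            m=np.minimum(o.x-lo,hi-o.x).min()
            if best is None or m>best[0]:best=(m,o.x)
    return best
E
cat > ik2.py <<'E'
from ik import *
s,p,r=st();off=fk(s["qpos"],K)[1].inv()*r
a=np.round(off.as_matrix());off=R.from_matrix(a);V=np.array([.5978,.1645,.0555])
seeds=[np.radians([15,20,100,q4,30,q6]) for q4 in(-40,40,150) for q6 in(-90,0,90)]
for fl in(0,1):
  for yaw in(-15,-6,5,15,25):
    for pitch in(40,48):
      o=[]
      for d in(.12,.05,0):
        G,z=target(0,yaw,pitch,fl);b=ik(V+(.003-d)*z,G,off,seeds)
        o.append(None if b is None else (round(b[0],2),np.degrees(b[1]).round().astype(int).tolist()))
      print(fl,yaw,pitch,o)
E
python3 ik.py; python3 ik2.py
```

```text
[ 0.1092  0.4654  0.0062  0.3671  0.204   0.0945 -0.0025] [67.8 72.2 70.9 69.8 70.3  4.3  5.  45.3 64.  78.2 94.9]
[[0.0, -1.0, -0.0], [1.0, 0.0, 0.0], [-0.0, -0.0, 1.0]]
0 -15 40 [None, None, None]
0 -15 48 [None, None, None]
0 -6 40 [None, (np.float64(0.01), [24, 19, 126, 247, 25, -134]), (np.float64(0.12), [22, 25, 121, 241, 24, -130])]
0 -6 48 [None, None, None]
0 5 40 [(np.float64(0.18), [22, 8, 134, 231, 17, -128]), (np.float64(0.21), [20, 18, 128, 219, 18, -117]), (np.float64(0.22), [19, 24, 123, 214, 19, -113])]
0 5 48 [None, None, (np.float64(0.0), [18, 23, 119, 247, 9, -147])]
0 15 40 [(np.float64(0.1), [16, 8, 135, 182, 12, -92]), (np.float64(0.17), [16, 17, 129, 182, 16, -91]), (np.float64(0.19), [16, 24, 123, 181, 17, -91])]
0 15 48 [None, None, None]
0 25 40 [(np.float64(0.17), [9, 8, 134, 132, 16, -53]), (np.float64(0.2), [11, 17, 128, 144, 18, -64]), (np.float64(0.22), [12, 24, 123, 149, 19, -68])]
0 25 48 [(np.float64(0.07), [11, 7, 128, 69, 10, 11]), (np.float64(0.04), [12, 17, 123, 99, 9, -18]), (np.float64(0.04), [13, 23, 119, 115, 9, -34])]
1 -15 40 [None, None, None]
1 -15 48 [(np.float64(0.05), [29, 11, 122, -65, 31, 7]), None, None]
1 -6 40 [None, (np.float64(0.01), [24, 19, 126, 247, 25, 46]), (np.float64(0.12), [22, 25, 121, 241, 24, 50])]
1 -6 48 [None, None, None]
1 5 40 [(np.float64(0.18), [22, 8, 134, 231, 17, 52]), (np.float64(0.21), [20, 18, 128, 219, 18, 63]), (np.float64(0.22), [19, 24, 123, 214, 19, 67])]
1 5 48 [None, None, (np.float64(0.0), [18, 23, 119, 247, 9, 33])]
1 15 40 [(np.float64(0.1), [16, 8, 135, 182, 12, 88]), (np.float64(0.17), [16, 17, 129, 182, 16, 89]), (np.float64(0.19), [16, 24, 123, 181, 17, 89])]
1 15 48 [None, None, None]
1 25 40 [(np.float64(0.17), [9, 8, 134, 132, 16, 127]), (np.float64(0.2), [11, 17, 128, 144, 18, 116]), (np.float64(0.22), [12, 24, 123, 149, 19, 112])]
1 25 48 [None, None, (np.float64(0.04), [13, 23, 119, 115, 9, 146])]
```

```bash
sed -i 's/h,a,c,b,L,o,s=k/h,a,c,b,L,o,s,t,u=k/; s/R1.apply(\[o,0,a\])/R1.apply([o,t,a])/; s/R5.apply(\[s,0,L\])/R5.apply([s,u,L])/; s/\[.3,.4,0,.4,.2,0,0\]/[.3,.4,0,.4,.2,0,0,.07,0]/' ik.py
python3 ik.py; python3 ik2.py
```

```text
[ 1.358e-01  6.308e-01  6.020e-02  4.215e-01  3.568e-01 -9.000e-04
 -1.000e-04  6.950e-02 -2.000e-04] [0.4 0.3 0.2 0.4 0.4 0.4 0.2 0.3 0.3 0.4 0.3]
[[0.0, -1.0, -0.0], [1.0, 0.0, 0.0], [-0.0, -0.0, 1.0]]
0 -15 40 [None, None, (np.float64(0.13), [25, 28, 129, 240, 35, -116])]
0 -15 48 [None, None, None]
0 -6 40 [(np.float64(0.07), [28, 13, 136, 243, 28, -127]), (np.float64(0.35), [23, 21, 135, 226, 31, -113]), (np.float64(0.38), [20, 27, 133, 218, 33, -106])]
0 -6 48 [None, None, (np.float64(0.17), [18, 23, 127, 238, 19, -128])]
0 5 40 [(np.float64(0.24), [14, 10, 141, 200, 22, -103]), (np.float64(0.28), [13, 20, 139, 193, 29, -96]), (np.float64(0.33), [12, 26, 136, 190, 32, -94])]
0 5 48 [None, (np.float64(0.07), [12, 16, 131, 208, 10, -112]), (np.float64(0.14), [11, 22, 130, 197, 15, -102])]
0 15 40 [(np.float64(0.22), [0, 9, 142, 150, 23, -72]), (np.float64(0.26), [3, 20, 140, 161, 30, -81]), (np.float64(0.31), [4, 26, 137, 165, 33, -84])]
0 15 48 [(np.float64(0.03), [3, 6, 133, 89, 8, -9]), (np.float64(0.09), [4, 16, 132, 141, 12, -60]), (np.float64(0.16), [5, 22, 131, 155, 16, -7
[... 728 characters left out ...]
, 29, 84]), (np.float64(0.33), [12, 26, 136, 190, 32, 86])]
1 5 48 [None, (np.float64(0.07), [12, 16, 131, 208, 10, 68]), (np.float64(0.14), [11, 22, 130, 197, 15, 78])]
1 15 40 [(np.float64(0.22), [0, 9, 142, 150, 23, 108]), (np.float64(0.26), [3, 20, 140, 161, 30, 99]), (np.float64(0.31), [4, 26, 137, 165, 33, 96])]
1 15 48 [None, (np.float64(0.09), [4, 16, 132, 141, 12, 120]), (np.float64(0.16), [5, 22, 131, 155, 16, 107])]
1 25 40 [(np.float64(0.24), [-13, 10, 141, 115, 31, 125]), (np.float64(0.28), [-7, 20, 139, 133, 33, 111]), (np.float64(0.33), [-3, 26, 136, 141, 35, 105])]
1 25 48 [None, (np.float64(0.23), [-3, 16, 131, 106, 19, 141]), (np.float64(0.24), [-1, 22, 130, 123, 20, 126])]
```

The fitted arm model is good to 0.4 mm. It says to use the unflipped tool, yaw 20°, pitch 38°, with joint 4 on its positive side. I'll back off and turn +180°.

servo_tool --pt "0 0 -1.5 0 0 8.5 -1" --pt "0 0 -1.5 0 0 8.5 -1" --pt "0 0 -1 0 0 8.5 -1" --pt "0 0 0 0 0 8.5 -1" --pt "0 0 0 0 0 8.5 -1"

```text
clock: 21.4
position: [0.484, 0.1392, 0.1862]
ee_rot: [0.309, 0.198, 0.916, 0.164]
contact_force: [-0.7, 0.0, 0.4]
width: 0.0853
gripper_force: 0.0
```

servo_tool --pt "0 0 0 0 0 8.5 -1" --pt "0 0 0 0 0 8.5 -1" --pt "0 0 0 0 0 8.5 -1" --pt "0 0 0 0 0 8.5 -1" --pt "0 0 0 0 0 8.5 -1"

```text
clock: 21.9
position: [0.484, 0.1393, 0.1857]
ee_rot: [0.228, 0.517, 0.782, 0.265]
contact_force: [-0.7, 0.0, -0.2]
width: 0.0856
gripper_force: 0.0
```

servo_tool --pt "0 0 0 0 0 8.5 -1" --pt "0 0 0 0 0 8.5 -1" --pt "0 0 0 0 0 8.5 -1" --pt "0 0 0 0 0 8.5 -1" --pt "0 0 0 0 0 8.5 -1"

```text
clock: 22.4
position: [0.484, 0.1393, 0.1857]
ee_rot: [0.116, 0.765, 0.541, 0.329]
contact_force: [0.1, 0.0, 0.5]
width: 0.0854
gripper_force: 0.0
```

servo_tool --pt "0 0 0 0 0 8.5 -1" --pt "0 0 0 0 0 8.5 -1" --pt "0 0 0 0 0 8.5 -1" --pt "0 0 0 0 0 8.5 -1" --pt "0 0 0 0 0 8.5 -1"

```text
clock: 22.9
position: [0.484, 0.1393, 0.1857]
ee_rot: [-0.011, 0.909, 0.227, 0.349]
contact_force: [-1.4, -0.2, 0.1]
width: 0.0855
gripper_force: 0.0
```

```bash
python3 s.py
cat > ik3.py <<'E'
# ik3.py x y z yaw pitch : grasp line check from current joints
from ik import *
import sys
v=[float(a) for a in sys.argv[1:]]
s,p,r=st();off=R.from_matrix([[0,-1,0],[1,0,0],[0,0,1.]])
for d in(.17,.12,.06,0):
    G,z=target(0,v[3],v[4],0);P=np.array(v[:3])-d*z;b=ik(P,G,off,[np.array(s["qpos"]),np.radians([0,15,135,130,25,-60])])
    print(d,P.round(4),None if b is None else (round(b[0],2),np.degrees(b[1]).round(0)))
E
python3 ik3.py .6000 .1653 .0537 20 38;python3 ik3.py .6000 .1653 .0537 25 38; python3 plan.py .48 .121 .146 20 38
```

```text
22.9 [0.484  0.1393 0.1857] q [  1.4  -2.7 131.4  40.2  14.7  27.5] F [-1.4 -0.2  0.1] M [-0.09  0.3   0.02] w 0.0855 0.0
axes x,y,z: [[0.6533, 0.4052, 0.6396], [0.4206, -0.8966, 0.1384], [0.6295, 0.1787, -0.7562]]
0.17 [0.4741 0.1195 0.1584] (np.float64(0.16), array([-13.,   2., 145., 118.,  29., -53.]))
0.12 [0.5111 0.133  0.1276] (np.float64(0.18), array([ -8.,  11., 144., 136.,  32., -68.]))
0.06 [0.5556 0.1491 0.0906] (np.float64(0.22), array([ -3.,  20., 142., 148.,  36., -78.]))
0 [0.6    0.1653 0.0537] (np.float64(0.29), array([ -0.,  27., 138., 154.,  39., -82.]))
0.17 [0.4786 0.1087 0.1584] (np.float64(0.19), array([-21.,   3., 144., 103.,  35., -48.]))
0.12 [0.5143 0.1253 0.1276] (np.float64(0.2), array([-14.,  11., 143., 120.,  35., -62.]))
0.06 [0.5571 0.1453 0.0906] (np.float64(0.24), array([ -8.,  20., 141., 134.,  37., -73.]))
0 [0.6    0.1653 0.0537] (np.float64(0.3), array([ -4.,  27., 137., 143.,  39., -79.]))
shift now(tool,cm) [-3.55  0.92  2.42] shift after turn(cm) [-3.75  1.58  1.65] turn deg [ 1.82 11.39  9.3 ]
```

servo_tool --pt "-0.4 0.12 0.14 0.23 1.43 1.16 -1" --pt "-0.4 0.12 0.14 0.23 1.43 1.16 -1" --pt "-0.4 0.12 0.14 0.23 1.43 1.16 -1" --pt "-0.4 0.12 0.14 0.23 1.43 1.16 -1" --pt "-0.4 0.12 0.14 0.23 1.43 1.16 -1"

```text
clock: 23.4
position: [0.4782, 0.1291, 0.1682]
ee_rot: [-0.05, 0.896, 0.188, 0.399]
contact_force: [-0.3, 0.1, -0.9]
width: 0.0856
gripper_force: 0.0
```

servo_tool --pt "-0.4 0.12 0.14 0.23 1.43 1.16 -1" --pt "-0.4 0.12 0.14 0.23 1.43 1.16 -1" --pt "-0.4 0.12 0.14 0.23 1.43 1.16 -1" --pt "0 0 0 0 0 0 -1" --pt "0 0 0 0 0 0 -1"

```text
clock: 23.9
position: [0.4755, 0.1237, 0.1564]
ee_rot: [-0.075, 0.886, 0.161, 0.429]
contact_force: [-0.1, 0.2, -0.1]
width: 0.0857
gripper_force: 0.0
```

```bash
python3 s.py;python3 plan.py .5111 .133 .1276 20 38;python3 b.py 6 platen,vial_center,pad
```

```text
23.9 [0.4755 0.1237 0.1564] q [-11.6   2.7 145.  119.1  28.2 -53.8] F [-0.1  0.2 -0.1] M [-0.06  0.35  0.01] w 0.0857 0.0
axes x,y,z: [[0.5805, 0.2205, 0.7838], [0.3493, -0.937, 0.0049], [0.7355, 0.271, -0.621]]
shift now(tool,cm) [0.02 0.35 4.66] shift after turn(cm) [-0.01  0.34  4.66] turn deg [-0.18  0.39  0.5 ]
23.9 [0.4755 0.1237 0.1564] [-11.6   2.7 145.  119.1  28.2 -53.8]
platen [278. 209.] 0.92 [0.6005 0.1677]
vial_center [279. 190.] 0.72 [0.5993 0.1666]
pad [283. 164.] 0.84 [0.5992 0.1639]
```

servo_tool --pt "0 0.07 2.2 0 0.1 0.1 -1" --pt "0 0.07 2.2 0 0.1 0.1 -1" --pt "0 0.07 2.2 0 0.1 0.1 -1" --pt "0 0.07 2.2 0 0.1 0.1 -1" --pt "0 0.07 2.2 0 0 0 -1"

```text
clock: 24.6
position: [0.5593, 0.1505, 0.0884]
ee_rot: [-0.077, 0.884, 0.157, 0.433]
contact_force: [0.3, -0.4, -0.1]
width: 0.0855
gripper_force: 0.0
```

```bash
python3 s.py;python3 plan.py .6010 .166 .0537 20 38
```

```text
24.6 [0.5593 0.1505 0.0884] q [ -3.1  20.5 141.7 148.1  36.3 -78.1] F [ 0.3 -0.4 -0.1] M [-0.11  0.35  0.02] w 0.0855 0.0
axes x,y,z: [[0.5766, 0.2109, 0.7894], [0.3446, -0.9387, -0.0009], [0.7408, 0.2725, -0.6139]]
shift now(tool,cm) [-0.01 -0.01  5.64] shift after turn(cm) [ 0.   -0.03  5.64] turn deg [-0.15 -0.13  0.06]
```

servo_tool --pt "0 0 1.4 0 0 0 -1" --pt "0 0 1.4 0 0 0 -1" --pt "0 0 1.4 0 0 0 -1" --pt "0 0 1.35 0 0 0 -1" --pt "0 0 0 0 0 0 -1"

```text
clock: 25.1
position: [0.6009, 0.1655, 0.0541]
ee_rot: [-0.077, 0.885, 0.157, 0.433]
contact_force: [0.3, 0.0, -0.5]
width: 0.0855
gripper_force: 0.0
```

```bash
python3 s.py;python3 plan.py .6010 .166 .0537 20 38
```

```text
25.1 [0.6009 0.1655 0.0541] q [ -0.2  27.4 138.1 154.   38.8 -81.9] F [ 0.3  0.  -0.5] M [-0.16  0.34 -0.  ] w 0.0855 0.0
axes x,y,z: [[0.5767, 0.2105, 0.7894], [0.3443, -0.9389, -0.0011], [0.7409, 0.2724, -0.6139]]
shift now(tool,cm) [-0.01 -0.05  0.04] shift after turn(cm) [-0.01 -0.05  0.04] turn deg [-0.15 -0.13  0.03]
```

servo_tool --pt "0 0 0 0 0 0 0" --pt "0 0 0 0 0 0 0.2" --pt "0 0 0 0 0 0 0.5" --pt "0 0 0 0 0 0 1" --pt "0 0 0 0 0 0 1" --squeeze 30

```text
clock: 25.6
position: [0.5994, 0.1648, 0.0552]
ee_rot: [-0.077, 0.884, 0.156, 0.433]
contact_force: [-1.8, -0.9, 1.7]
width: 0.0348
gripper_force: 31.6
```

servo_tool --pt "0 0 0 0 0 0 1" --pt "0 0 0 0 0 0 1" --pt "0 0 0 0 0 0 1" --pt "0 0 0 0 0 0 1" --pt "0 0 0 0 0 0 1"

```text
clock: 26.1
position: [0.5998, 0.1649, 0.0552]
ee_rot: [-0.077, 0.884, 0.156, 0.433]
contact_force: [-2.7, -0.3, 5.1]
width: 0.0352
gripper_force: 31.9
```

```bash
python3 s.py
```

```text
26.1 [0.5998 0.1649 0.0552] q [ -0.2  27.2 138.3 154.   38.9 -82. ] F [-2.7 -0.3  5.1] M [-0.01  0.   -0.03] w 0.0352 31.893369555473328
axes x,y,z: [[0.5761, 0.2099, 0.79], [0.3435, -0.9392, -0.001], [0.7417, 0.2719, -0.6131]]
```

The vial is held (35 mm). I'll check where joint limits allow it to stand.

```bash
python3 - <<'E'
from ik import *
s,p,r=st();off=R.from_matrix([[0,-1,0],[1,0,0],[0,0,1.]]);q=np.array(s["qpos"])
for d in(.05,.1,.13,.15):
  for dz in(.001,-.02,-.029):
    b=ik(p+np.array([-.94*d,-.344*d,dz]),r,off,[q]);print(d,dz,(p+np.array([-.94*d,-.344*d,dz])).round(3),None if b is None else(round(b[0],2),np.degrees(b[1]).round(0)))
b=ik(np.array([.5,.08,.026]),r,off,[q]);print(b)
E
```

```text
0.05 0.001 [0.553 0.148 0.056] (np.float64(0.17), array([ -4.,  26., 145., 153.,  44., -85.]))
0.05 -0.02 [0.553 0.148 0.035] (np.float64(0.15), array([ -4.,  31., 146., 155.,  49., -88.]))
0.05 -0.029 [0.553 0.148 0.026] (np.float64(0.14), array([ -4.,  33., 147., 156.,  52., -90.]))
0.1 0.001 [0.506 0.13  0.056] (np.float64(0.05), array([ -9.,  27., 152., 151.,  51., -89.]))
0.1 -0.02 [0.506 0.13  0.035] (np.float64(0.02), array([ -9.,  33., 154., 153.,  58., -94.]))
0.1 -0.029 [0.506 0.13  0.026] (np.float64(0.0), array([ -9.,  36., 154., 154.,  61., -95.]))
0.13 0.001 [0.478 0.12  0.056] None
0.13 -0.02 [0.478 0.12  0.035] None
0.13 -0.029 [0.478 0.12  0.026] None
0.15 0.001 [0.459 0.113 0.056] None
0.15 -0.02 [0.459 0.113 0.035] None
0.15 -0.029 [0.459 0.113 0.026] None
None
```

servo_tool --pt "0.08 0 -0.06 0 0 0 1" --pt "0.08 0 -0.06 0 0 0 1" --pt "0 0 0 0 0 0 1" --pt "0 0 0 0 0 0 1" --pt "0 0 0 0 0 0 1"

```text
clock: 26.6
position: [0.5994, 0.1648, 0.0564]
ee_rot: [-0.077, 0.885, 0.157, 0.432]
contact_force: [-0.8, 1.1, -2.1]
width: 0.0351
gripper_force: 31.6
```

```bash
python3 s.py
```

```text
26.6 [0.5994 0.1648 0.0564] q [ -0.2  27.  138.2 153.7  38.4 -81.7] F [-0.8  1.1 -2.1] M [-0.16  0.44 -0.03] w 0.0351 31.6135436296463
axes x,y,z: [[0.5776, 0.2105, 0.7887], [0.3436, -0.9391, -0.0011], [0.7404, 0.2716, -0.6148]]
```

servo_tool --pt "-0.6 0 -0.8 0 0 0 1" --pt "-1.05 0 -1.34 0 0 0 1" --pt "-1.05 0 -1.34 0 0 0 1" --pt "-1.05 0 -1.34 0 0 0 1" --pt "-1.05 0 -1.34 0 0 0 1"

```text
clock: 27.1
position: [0.5248, 0.1378, 0.0567]
ee_rot: [-0.077, 0.885, 0.157, 0.432]
contact_force: [0.3, 0.1, -1.4]
width: 0.035
gripper_force: 31.6
```

servo_tool --pt "-1.05 0 -1.34 0 0 0 1" --pt "0 0 0 0 0 0 1" --pt "1 0 -0.78 0 0 0 1" --pt "1 0 -0.78 0 0 0 1" --pt "0 0 0 0 0 0 1"

```text
clock: 27.6
position: [0.5116, 0.1322, 0.0842]
ee_rot: [-0.076, 0.883, 0.157, 0.435]
contact_force: [0.1, -0.7, -0.6]
width: 0.0351
gripper_force: 31.5
```

```bash
python3 s.py; python3 - <<'E'
from ik import *
s,p,r=st();off=R.from_matrix([[0,-1,0],[1,0,0],[0,0,1.]]);q=np.array(s["qpos"])
w=R.from_euler("z",5,degrees=True)
print("row",(r.inv().apply(w.apply(p)-p)*100).round(3),r.inv().apply([0,0,5]).round(2))
W=R.from_euler("z",20,degrees=True);P=W.apply(p);print("after",P.round(3))
u=W.apply([.94,.344,0])
for d in(0,.03,.05,.07):
  t=P+u*d;t[2]=.027;b=ik(t,W*r,off,[q+[.35,0,0,0,0,0]]);print(d,t.round(3),b and (b[0],np.degrees(b[1]).round()))
E
```

```text
27.6 [0.5116 0.1322 0.0842] q [ -8.   20.5 148.8 147.   43.2 -82.8] F [ 0.1 -0.7 -0.6] M [-0.16  0.47  0.07] w 0.0351 31.545335054397583
axes x,y,z: [[0.5728, 0.211, 0.7921], [0.344, -0.939, 0.0014], [0.744, 0.2717, -0.6104]]
row [ 0.159 -4.603  0.196] [ 3.96  0.01 -3.05]
after [0.435 0.299 0.084]
0 [0.435 0.299 0.027] (np.float64(0.019360620335433953), array([ 12.,  35., 154., 154.,  60., -95.]))
0.03 [0.458 0.319 0.027] (np.float64(0.10164934697737582), array([ 15.,  33., 149., 156.,  54., -91.]))
0.05 [0.474 0.331 0.027] (np.float64(0.15282410803813962), array([ 17.,  33., 146., 156.,  51., -89.]))
0.07 [0.489 0.344 0.027] (np.float64(0.2022004481284303), array([ 18.,  32., 143., 157.,  48., -88.]))
```

servo_tool --pt "0.127 -3.68 0.157 3.17 0 -2.44 1" --pt "0.127 -3.68 0.157 3.17 0 -2.44 1" --pt "0.127 -3.68 0.157 3.17 0 -2.44 1" --pt "0.127 -3.68 0.157 3.17 0 -2.44 1" --pt "0.127 -3.68 0.157 3.17 0 -2.44 1"

```text
clock: 28.1
position: [0.4326, 0.2998, 0.0821]
ee_rot: [-0.152, 0.844, 0.309, 0.412]
contact_force: [0.6, 0.4, -1.2]
width: 0.0348
gripper_force: 31.5
```

servo_tool --pt "1.23 0 1.58 0 0 0 1" --pt "1.23 0 1.58 0 0 0 1" --pt "-1.3 0 1 0 0 0 1" --pt "-1.3 0 1 0 0 0 1" --pt "0 0 0 0 0 0 1"

```text
clock: 28.6
position: [0.4626, 0.3241, 0.0467]
ee_rot: [-0.152, 0.845, 0.307, 0.41]
contact_force: [-0.5, -0.5, -0.8]
width: 0.0347
gripper_force: 31.5
```

```bash
python3 s.py
```

```text
28.6 [0.4626 0.3241 0.0467] q [ 15.8  28.2 146.2 153.4  46.8 -86.5] F [-0.5 -0.5 -0.8] M [-0.28  0.37  0.02] w 0.0347 31.49840533733368
axes x,y,z: [[0.475, 0.3951, 0.7863], [0.6441, -0.7649, -0.0047], [0.5996, 0.5087, -0.6178]]
```

servo_tool --pt "-0.71 0 0.55 0 0 0 1" --pt "-0.71 0 0.55 0 0 0 1" --pt "-0.12 0 0.09 0 0 0 1" --pt "-0.1 0 0.08 0 0 0 1" --pt "0 0 0 0 0 0 1"

```text
clock: 29.1
position: [0.4634, 0.3243, 0.0293]
ee_rot: [-0.152, 0.844, 0.307, 0.413]
contact_force: [-0.5, -0.1, -1.8]
width: 0.035
gripper_force: 31.5
```

```bash
python3 s.py
```

```text
29.1 [0.4634 0.3243 0.0293] q [ 15.8  32.3 147.5 155.5  51.9 -89.7] F [-0.5 -0.1 -1.8] M [-0.32  0.38 -0.01] w 0.035 31.49740219116211
axes x,y,z: [[0.4704, 0.3933, 0.79], [0.6441, -0.765, -0.0027], [0.6033, 0.51, -0.6131]]
```

servo_tool --pt "-0.12 0 0.09 0 0 0 1" --pt "-0.08 0 0.06 0 0 0 1" --pt "-0.08 0 0.06 0 0 0 1" --pt "0 0 0 0 0 0 1" --pt "0 0 0 0 0 0 1"

```text
clock: 29.6
position: [0.4632, 0.3241, 0.0254]
ee_rot: [-0.152, 0.844, 0.307, 0.412]
contact_force: [-1.1, 0.8, -1.1]
width: 0.0349
gripper_force: 31.5
```

```bash
python3 s.py
```

```text
29.6 [0.4632 0.3241 0.0254] q [ 15.8  33.1 147.7 155.8  52.8 -90.2] F [-1.1  0.8 -1.1] M [-0.27  0.37  0.02] w 0.0349 31.49769365787506
axes x,y,z: [[0.4709, 0.3936, 0.7895], [0.6441, -0.765, -0.0028], [0.6028, 0.5098, -0.6137]]
```

servo_tool --pt "-0.08 0 0.06 0 0 0 1" --pt "0 0 0 0 0 0 1" --pt "0 0 0 0 0 0 1" --pt "0 0 0 0 0 0 1" --pt "0 0 0 0 0 0 1"

```text
clock: 30.1
position: [0.4634, 0.3244, 0.0252]
ee_rot: [-0.152, 0.844, 0.307, 0.413]
contact_force: [-1.6, -1.2, 5.2]
width: 0.0351
gripper_force: 31.9
```

```bash
python3 s.py
```

```text
30.1 [0.4634 0.3244 0.0252] q [ 15.8  33.3 147.7 155.9  53.2 -90.3] F [-1.6 -1.2  5.2] M [ 0.01 -0.04  0.06] w 0.0351 31.943530440330505
axes x,y,z: [[0.4693, 0.3928, 0.7909], [0.6443, -0.7648, -0.0024], [0.6039, 0.5107, -0.612]]
```

The vial is down: contact 5 N. I'll release it and back off along the tool axis.

servo_tool --pt "0 0 0 0 0 0 0.2" --pt "0 0 0 0 0 0 -0.2" --pt "0 0 0 0 0 0 -0.6" --pt "0 0 0 0 0 0 -1" --pt "0 0 0 0 0 0 -1"

```text
clock: 30.6
position: [0.4631, 0.3241, 0.0242]
ee_rot: [-0.152, 0.844, 0.307, 0.412]
contact_force: [-0.5, 0.7, 0.2]
width: 0.085
gripper_force: 0.0
```

servo_tool --pt "0 0 -1.5 0 0 0 -1" --pt "0 0 -2.5 0 0 0 -1" --pt "0 0 -2.5 0 0 0 -1" --pt "0 0 -2.5 0 0 0 -1" --pt "0 0 -2.5 0 0 0 -1"

```text
clock: 31.1
position: [0.3936, 0.2653, 0.0962]
ee_rot: [-0.152, 0.844, 0.308, 0.411]
contact_force: [3.3, -0.6, 2.4]
width: 0.0856
gripper_force: 0.0
```

```bash
python3 s.py; python3 b.py 7 vial_center vial_center;python3 - <<'E'
from ik import *
s,p,r=st();off=R.from_matrix([[0,-1,0],[1,0,0],[0,0,1.]]);q=np.array(s["qpos"])
# top-down above vial, search yaw with same tool x
for yaw in range(-180,180,45):
  G,_=target(0,yaw,90,0);b=ik(np.array([.465,.326,.16]),G,off,[np.radians([25,10,90,0,80,a]) for a in(-90,0,90)]);print(yaw,b and np.degrees(b[1]).round())
E
python3 plan.py $(python3 -c "print('.4 .27 .2 40 80')")
```

```text
31.1 [0.3936 0.2653 0.0962] q [  4.5  16.4 154.4 139.2  44.8 -82.2] F [ 3.3 -0.6  2.4] M [-0.18  0.17 -0.05] w 0.0856 0.0
axes x,y,z: [[0.4719, 0.3952, 0.7881], [0.6446, -0.7645, -0.0026], [0.6015, 0.5093, -0.6155]]
31.1 [0.3936 0.2653 0.0962] [  4.5  16.4 154.4 139.2  44.8 -82.2]
vial_center [278. 208.] 0.98 [0.4478 0.3092]
vial_center 0.68 [276. 209.  53.  79.] 2900
-180 [ 28.  18.  94.  -0.  67. -62.]
-135 [  28.   18.   94.   -0.   67. -107.]
-90 [  28.   18.   94.   -0.   67. -152.]
-45 None
0 [ 28.  18.  94.   0.  67. 118.]
45 [28. 18. 94. -0. 67. 73.]
90 [28. 18. 94. -0. 67. 28.]
135 [ 28.  18.  94.  -0.  67. -17.]
shift now(tool,cm) [ 8.54 -0.04 -5.7 ] shift after turn(cm) [ 2.49 -0.04 -9.96] turn deg [-2.000e-02 -4.225e+01  0.000e+00]
```

servo_tool --pt "1.9 0 -1.5 0 0 0 -1" --pt "1.9 0 -1.5 0 0 0 -1" --pt "1.9 0 -1.5 0 0 0 -1" --pt "1.9 0 -1.5 0 0 0 -1" --pt "1.9 0 -1.5 0 0 0 -1"

```text
clock: 31.75
position: [0.3926, 0.2666, 0.2098]
ee_rot: [-0.154, 0.844, 0.308, 0.41]
contact_force: [-0.2, 0.3, 0.0]
width: 0.0857
gripper_force: 0.0
```

```bash
python3 s.py; cat > jp.py <<'E'
from ik import *
off=R.from_matrix([[0,-1,0],[1,0,0],[0,0,1.]])
def rows(way,ns):
    q=[way[0]]
    for a,b,n in zip(way,way[1:],ns): q+= [a+(b-a)*(i+1)/n for i in range(n)]
    T=[fk(x,K) for x in q]
    for (p0,r0),(p1,r1) in zip(T,T[1:]):
        r0=r0*off;r1=r1*off
        print(np.r_[r0.inv().apply(p1-p0)*100,np.degrees((r0.inv()*r1).as_rotvec())].round(2).tolist(),"  at",p1.round(3))
E
python3 - <<'E'
from jp import *
s,p,r=st();q=np.array(s["qpos"])
G,_=target(0,42,90,0);e=ik(np.array([.463,.3245,.20]),G,off,[np.radians([25,10,90,0,80,70])])[1];print(np.degrees(e).round(1))
m=(q+e)/2;m[4]=np.radians(12);m[2]=q[2]*.6+e[2]*.4
print(np.degrees(m).round())
rows([q,m,e],[7,8])
for x in finder.tip_of("vial_center","top")[:2]:pass
E
```

```text
31.75 [0.3926 0.2666 0.2098] q [  4.5  -7.3 140.5  88.2  27.7 -21.7] F [-0.2  0.3  0. ] M [-0.19  0.31  0.1 ] w 0.0857 0.0
axes x,y,z: [[0.4732, 0.3941, 0.7879], [0.647, -0.7624, -0.0072], [0.5978, 0.5132, -0.6158]]
[28.  16.4 91.1  0.  72.5 76. ]
[ 16.   5. 121.  44.  12.  27.]
[0.42, 1.07, 1.25, -0.35, -2.47, -0.22]   at [0.408 0.267 0.205]
[0.75, 1.24, 1.25, -0.85, -2.03, -0.33]   at [0.427 0.266 0.202]
[1.11, 1.35, 1.26, -1.25, -1.53, -0.42]   at [0.449 0.267 0.202]
[1.49, 1.39, 1.27, -1.55, -0.97, -0.48]   at [0.473 0.268 0.205]
[1.88, 1.35, 1.3, -1.75, -0.37, -0.51]   at [0.499 0.272 0.209]
[2.26, 1.24, 1.33, -1.84, 0.24, -0.52]   at [0.526 0.278 0.217]
[2.62, 1.05, 1.36, -1.82, 0.85, -0.51]   at [0.554 0.287 0.227]
[0.86, -3.69, 0.98, 6.06, -2.87, -0.65]   at [0.544 0.324 0.221]
[0.13, -3.03, 0.82, 5.0, -4.13, -0.6]   at [0.529 0.351 0.214]
[-0.47, -2.3, 0.6, 3.76, -5.19, -0.4]   at [0.514 0.368 0.206]
[-0.93, -1.54, 0.34, 2.39, -6.01, -0.07]   at [0.498 0.374 0.198]
[-1.26, -0.79, 0.03, 0.94, -6.56, 0.4]   at [0.485 0.372 0.193]
[-1.47, -0.07, -0.3, -0.52, -6.85, 1.0]   at [0.474 0.361 0.191]
[-1.57, 0.58, -0.65, -1.93, -6.87, 1.71]   at [0.467 0.345 0.193]
[-1.6, 1.15, -1.0, -3.22, -6.64, 2.53]   at [0.463 0.324 0.2  ]
```

servo_tool --pt "0 0 0 0 -7.4 0 -1" --pt "0 0 0 0 -7.4 0 -1" --pt "0 0 0 0 -7.4 0 -1" --pt "0 0 0 0 -7.4 0 -1" --pt "0 0 0 0 -7.4 0 -1"

```text
clock: 32.3
position: [0.3801, 0.2834, 0.2035]
ee_rot: [-0.129, 0.894, 0.346, 0.255]
contact_force: [-0.7, 1.6, -0.1]
width: 0.0856
gripper_force: 0.0
```

servo_tool --pt "0 0 0 0 -7.4 0 -1" --pt "0 0 0 0 -7.4 0 -1" --pt "0 0 0 0 0 0 -1" --pt "0 0 0 0 0 0 -1" --pt "0 0 0 0 0 0 -1"

```text
clock: 32.8
position: [0.3803, 0.283, 0.2041]
ee_rot: [-0.085, 0.919, 0.359, 0.141]
contact_force: [-0.7, 0.9, -1.8]
width: 0.0851
gripper_force: 0.0
```

```bash
python3 s.py; sed -i 's/vial_center=.063/vial_center=.033/' b.py; python3 b.py 8 vial_center vial_center; python3 plan.py .463 .3245 .17 42 90;python3 - <<'E'
from h import *
optics.get_image("side")
print([(x["p"],atz("side",x["at"],.033)) for x in finder.tip_of("vial_center","side")[:2]])
E
```

```text
32.8 [0.3803 0.283  0.2041] q [ 20.8  -0.3 114.1  12.7  50.6  61.4] F [-0.7  0.9 -1.8] M [-0.15  0.12 -0.06] w 0.0851 0.0
axes x,y,z: [[0.7028, 0.6355, 0.3196], [0.6832, -0.7282, -0.0542], [0.1983, 0.2564, -0.946]]
32.8 [0.3803 0.283  0.2041] [ 20.8  -0.3 114.1  12.7  50.6  61.4]
vial_center [312. 163.] 0.69 [0.4628 0.3235]
vial_center 0.72 [313. 164.  37.  42.] 1105
shift now(tool,cm) [7.25 2.71 6.06] shift after turn(cm) [8.86 2.36 3.54] turn deg [ -3.16 -18.75   0.6 ]
[(0.56, array([0.45634251, 0.32125504, 0.033     ]))]
```

servo_tool --pt "0 0 0 -1.05 -6.25 0.2 -1" --pt "0 0 0 -1.05 -6.25 0.2 -1" --pt "0 0 0 -1.05 -6.25 0.2 -1" --pt "2.95 0.79 0 0 0 0 -1" --pt "2.95 0.79 0 0 0 0 -1"

```text
clock: 33.55
position: [0.4379, 0.3121, 0.2065]
ee_rot: [0.0, 0.933, 0.359, 0.001]
contact_force: [1.0, 0.3, 0.8]
width: 0.0853
gripper_force: 0.0
```

servo_tool --pt "2.95 0.79 0 0 0 0 -1" --pt "0 0 2 0 0 0 -1" --pt "0 0 2 0 0 0 -1" --pt "0 0 0 0 0 0 -1" --pt "0 0 0 0 0 0 -1"

```text
clock: 34.05
position: [0.4644, 0.3249, 0.1666]
ee_rot: [0.0, 0.934, 0.358, 0.001]
contact_force: [-0.2, -0.3, -0.4]
width: 0.0856
gripper_force: 0.0
```

```bash
python3 s.py; python3 b.py 9 vial_center; python3 plan.py .4628 .3237 .025 42 90;python3 - <<'E'
from h import *
for cam in("top","side"):
  optics.get_image(cam)
  for l in("flap","bin_mouth"):
    for x in finder.silhouettes(l,cam)[:2]:
      m=x["region"].astype(np.uint8);c=max(cv2.findContours(m,0,1)[0],key=cv2.contourArea)
      w=np.array([atz(cam,q[0],.19)[:2] for q in c])
      (a,b,an)=cv2.minAreaRect((w*1000).astype(np.float32));print(cam,l,round(x["p"],2),m.sum(),np.round(a),np.round(b),round(an,1))
E
```

```text
34.05 [0.4644 0.3249 0.1666] q [28.  17.9 93.9 -0.  68.1 76. ] F [-0.2 -0.3 -0.4] M [-0.03 -0.01 -0.04] w 0.0856 0.0
axes x,y,z: [[0.743, 0.6693, 0.0008], [0.6693, -0.743, 0.0008], [0.0011, -0.0, -1.0]]
34.05 [0.4644 0.3249 0.1666] [28.  17.9 93.9 -0.  68.1 76. ]
vial_center [276. 206.] 0.7 [0.4638 0.3258]
shift now(tool,cm) [-0.33 -0.05 14.27] shift after turn(cm) [-0.28 -0.03 14.27] turn deg [ 0.09 -0.19  0.02]
top flap 0.56 776 [ 581. -206.] [95. 94.] 82.2
top bin_mouth 0.65 2647 [ 571. -200.] [168. 178.] 83.0
side flap 0.78 473 [ 570. -197.] [97. 79.] 80.6
side bin_mouth 0.73 3215 [499. -31.] [158. 131.] 82.3
side bin_mouth 0.42 2444 [612. 264.] [109. 277.] 41.7
```

servo_tool --pt "-0.1 0 2.8 0 0 0 -1" --pt "0 0 2.8 0 0 0 -1" --pt "0 0 2.8 0 0 0 -1" --pt "0 0 2.8 0 0 0 -1" --pt "0 0 2 0 0 0 -1"

```text
clock: 34.95
position: [0.4634, 0.3241, 0.033]
ee_rot: [0.0, 0.933, 0.359, -0.0]
contact_force: [-0.2, -0.3, 0.2]
width: 0.0853
gripper_force: 0.0
```

servo_tool --pt "0 0 0.8 0 0 0 -1" --pt "0 0 0 0 0 0 -0.2" --pt "0 0 0 0 0 0 0.2" --pt "0 0 0 0 0 0 0.5" --pt "0 0 0 0 0 0 1" --squeeze 30

```text
clock: 35.45
position: [0.465, 0.325, 0.0279]
ee_rot: [0.0, 0.933, 0.359, 0.002]
contact_force: [-0.8, 0.7, 2.2]
width: 0.035
gripper_force: 29.8
```

servo_tool --pt "0 0 0 0 0 0 1" --pt "0 0 0 0 0 0 1" --pt "0 0 0 0 0 0 1" --pt "0 0 0 0 0 0 1" --pt "0 0 0 0 0 0 1"

```text
clock: 35.95
position: [0.465, 0.325, 0.0278]
ee_rot: [0.0, 0.933, 0.359, 0.002]
contact_force: [-0.5, 0.3, 5.6]
width: 0.0351
gripper_force: 30.2
```

```bash
python3 s.py
```

```text
35.95 [0.465  0.325  0.0278] q [ 2.800e+01  2.620e+01  1.039e+02 -1.000e-01  4.970e+01  7.600e+01] F [-0.5  0.3  5.6] M [-0.02  0.06 -0.02] w 0.0351 30.191835165023804
axes x,y,z: [[0.7428, 0.6695, 0.0038], [0.6695, -0.7428, 0.0018], [0.004, 0.0012, -1.0]]
```

servo_tool --pt "0 0 -2 0 0 0 1" --pt "0 0 -4 0 0 0 1" --pt "0 0 -4 0 0 0 1" --pt "0 0 -4 0 0 0 1" --pt "0 0 -4 0 0 0 1"

```text
clock: 36.45
position: [0.4633, 0.3242, 0.2081]
ee_rot: [0.0, 0.933, 0.359, 0.001]
contact_force: [1.4, -0.3, -0.3]
width: 0.0352
gripper_force: 30.2
```

servo_tool --pt "0 0 -4 0 0 0 1" --pt "0 0 -4 0 0 0 1" --pt "0 0 -4 0 0 0 1" --pt "-2.2 3.8 0 0 0 0 1" --pt "-2.2 3.8 0 0 0 0 1"

```text
clock: 36.95
position: [0.482, 0.2386, 0.3282]
ee_rot: [0.001, 0.933, 0.36, 0.003]
contact_force: [1.0, -0.6, -0.1]
width: 0.0351
gripper_force: 30.2
```

servo_tool --pt "-2.2 3.8 0 0 0 0 1" --pt "-2.2 3.8 0 0 0 0 1" --pt "-2.2 3.8 0 0 0 0 1" --pt "-2.2 3.8 0 0 0 0 1" --pt "-2.2 3.8 0 0 0 0 1"

```text
clock: 37.45
position: [0.5269, 0.0221, 0.3267]
ee_rot: [0.0, 0.933, 0.359, 0.001]
contact_force: [-0.3, -1.0, -1.1]
width: 0.0347
gripper_force: 30.2
```

```bash
python3 s.py; python3 b.py 10 bin_mouth,dish bin_mouth
python3 - <<'E'
import cv2;a=cv2.imread("pics/w10.png");cv2.imwrite("pics/w10b.png",cv2.resize(a,(800,600)))
E
```

```text
37.45 [0.5269 0.0221 0.3267] q [-5.2  9.5 82.5  0.  87.9 42.8] F [-0.3 -1.  -1.1] M [ 0.04 -0.08 -0.01] w 0.0347 30.232173800468445
axes x,y,z: [[0.7428, 0.6695, 0.0012], [0.6695, -0.7428, 0.0011], [0.0017, -0.0, -1.0]]
37.45 [0.5269 0.0221 0.3267] [-5.2  9.5 82.5  0.  87.9 42.8]
bin_mouth [457. 306.] 0.72 [ 0.5742 -0.2105]
dish [312. 140.] 0.98 [0.5914 0.0124]
dish [58. 35.] 0.51 [0.4669 0.4474]
bin_mouth 0.94 [431. 268. 184. 179.] 18397
```

View pics/w10b.png

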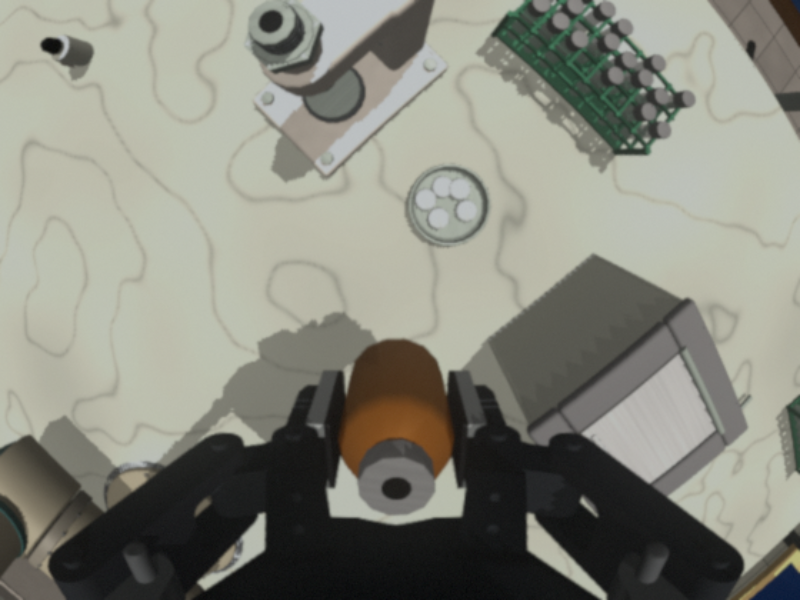

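The view shows the platen empty, the nut seated, the vial held upright, and the flap's hinge strip on the bin's +x side at (700,390). I'll centre slightly toward the free edge, with the fingers aligned along the hinge.

servo_tool --pt "-2.08 3.22 0 0 0 0 1" --pt "-2.08 3.22 0 0 0 0 1" --pt "-2.08 3.22 0 0 0 0 1" --pt "-2.08 3.22 0 0 0 0 1" --pt "-2.08 3.22 0 0 0 0 1"

```text
clock: 38.15
position: [0.558, -0.1647, 0.3268]
ee_rot: [-0.0, 0.933, 0.36, 0.001]
contact_force: [0.6, 0.8, -1.1]
width: 0.0353
gripper_force: 30.4
```

servo_tool --pt "-2.08 3.22 0 0 0 0 1" --pt "0 0 0 0 0 8.25 1" --pt "0 0 0 0 0 8.25 1" --pt "0 0 0 0 0 8.25 1" --pt "0 0 0 0 0 8.25 1"

```text
clock: 38.65
position: [0.5642, -0.2012, 0.3266]
ee_rot: [-0.0, 0.997, 0.077, 0.001]
contact_force: [-0.5, 0.5, -1.4]
width: 0.0355
gripper_force: 30.5
```

servo_tool --pt "0 0 0 0 0 8.25 1" --pt "0 0 0 0 0 8.25 1" --pt "0 0 0 0 0 0 1" --pt "0 0 0 0 0 0 1" --pt "0 0 0 0 0 0 1"

```text
clock: 39.15
position: [0.564, -0.2024, 0.3267]
ee_rot: [-0.0, 0.998, -0.064, 0.001]
contact_force: [-0.3, -0.7, -1.3]
width: 0.035
gripper_force: 30.5
```

```bash
python3 s.py; python3 b.py 11 bin_mouth; python3 plan.py .564 -.205 .218 -7.5 90
python3 - <<'E'
import cv2;a=cv2.imread("pics/w11.png");cv2.imwrite("pics/w11b.png",cv2.resize(a,(800,600)))
E
```

```text
39.15 [ 0.564  -0.2024  0.3267] q [-26.4  16.   73.8   0.   90.1  70.9] F [-0.3 -0.7 -1.3] M [-0.01 -0.03 -0.  ] w 0.035 30.47067403793335
axes x,y,z: [[0.9919, -0.127, 0.0015], [-0.127, -0.9919, -0.0003], [0.0015, 0.0001, -1.0]]
39.15 [ 0.564  -0.2024  0.3267] [-26.4  16.   73.8   0.   90.1  70.9]
bin_mouth [278. 189.] 0.65 [ 0.5769 -0.205 ]
bin_mouth [ 61. 181.] 0.5 [0.6171 0.0073]
shift now(tool,cm) [ 0.02  0.21 10.87] shift after turn(cm) [ 0.03  0.21 10.87] turn deg [-0.01 -0.09  0.13]
```

View pics/w11b.png

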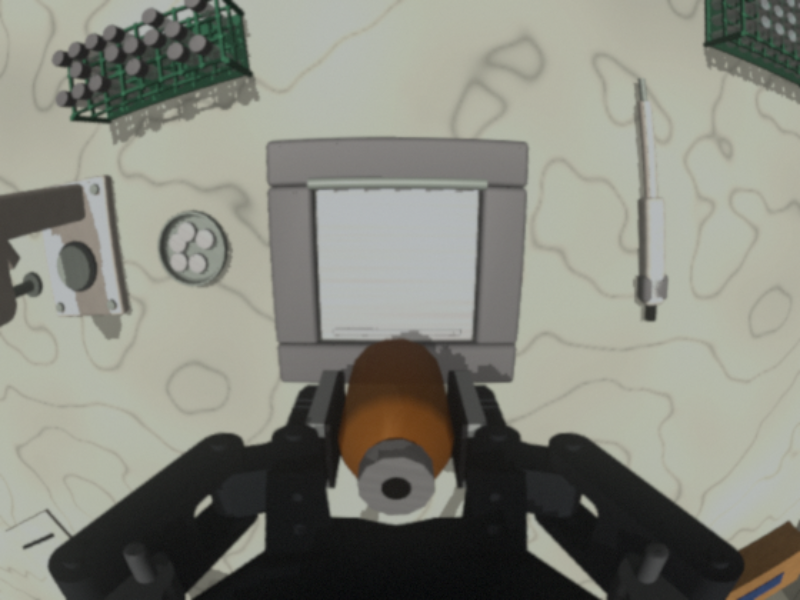

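Hinge confirmed at the far edge (400,185), and the bin is well aligned. Pushing in.

servo_tool --pt "0 0.25 2.2 0 0 0 1" --pt "0 0 2.2 0 0 0 1" --pt "0 0 2.2 0 0 0 1" --pt "0 0 2.2 0 0 0 1" --pt "0 0 1.5 0 0 0 1"

```text
clock: 39.75
position: [0.5631, -0.2054, 0.222]
ee_rot: [-0.0, 0.998, -0.065, -0.0]
contact_force: [0.4, -0.3, -1.7]
width: 0.0352
gripper_force: 30.5
```

servo_tool --pt "0 0 1.2 0 0 0 1" --pt "0 0 1.2 0 0 0 1" --pt "0 0 1.2 0 0 0 1" --pt "0 0 1 0 0 0 1" --pt "0 0 0 0 0 0 1"

```text
clock: 40.25
position: [0.5629, -0.2054, 0.1761]
ee_rot: [-0.001, 0.998, -0.065, -0.001]
contact_force: [-1.1, 0.7, -0.6]
width: 0.0348
gripper_force: 30.5
```

```bash
python3 s.py
```

```text
40.25 [ 0.5629 -0.2054  0.1761] q [-26.7  20.2  88.9   0.   71.   70.7] F [-1.1  0.7 -0.6] M [-0.02  0.06 -0.  ] w 0.0348 30.513094067573547
axes x,y,z: [[0.9915, -0.1299, -0.0013], [-0.1299, -0.9915, -0.001], [-0.0012, 0.0011, -1.0]]
```

servo_tool --pt "0 0 0.7 0 0 0 1" --pt "0 0 0.7 0 0 0 1" --pt "0 0 0 0 0 0 1" --pt "0 0 0 0 0 0 1" --pt "0 0 0 0 0 0 1"

```text
clock: 40.75
position: [0.564, -0.2059, 0.164]
ee_rot: [0.0, 0.998, -0.065, 0.001]
contact_force: [-1.3, -0.2, -0.4]
width: 0.0354
gripper_force: 30.5
```

servo_tool --pt "0 0 0 0 0 0 -0.2" --pt "0 0 0 0 0 0 -0.2" --pt "0 0 0 0 0 0 -0.2" --pt "0 0 0 0 0 0 -0.2" --pt "0 0 0 0 0 0 -0.2"

```text
clock: 41.25
position: [0.5639, -0.2058, 0.1638]
ee_rot: [0.0, 0.998, -0.065, 0.001]
contact_force: [-0.6, -0.5, 0.1]
width: 0.0513
gripper_force: 0.1
```

servo_tool --pt "0 0 -1.5 0 0 0 -0.2" --pt "0 0 -2 0 0 0 -0.2" --pt "0 0 -3 0 0 0 -0.2" --pt "0 0 -4 0 0 0 -0.2" --pt "0 0 -3 0 0 0 -0.2"

```text
clock: 41.75
position: [0.5639, -0.2059, 0.301]
ee_rot: [0.0, 0.998, -0.065, 0.002]
contact_force: [0.6, 0.2, -0.0]
width: 0.0516
gripper_force: 0.0
```

servo_tool --pt "0 0 -3 0 0 0 -0.2" --pt "0 0 0 0 0 0 -0.2" --pt "0 0 0 0 0 0 -0.2" --pt "0 0 0 0 0 0 -0.2" --pt "0 0 0 0 0 0 -0.2"

```text
clock: 42.25
position: [0.563, -0.2054, 0.327]
ee_rot: [-0.001, 0.998, -0.065, -0.001]
contact_force: [-0.4, -0.0, -0.1]
width: 0.0513
gripper_force: 0.0
```

```bash
python3 s.py; python3 b.py 12 bin_mouth vial_center
python3 - <<'E'
import cv2;a=cv2.imread("pics/w12.png");cv2.imwrite("pics/w12b.png",cv2.resize(a,(800,600)))
E
```

```text
42.25 [ 0.563  -0.2054  0.327 ] q [-26.7  16.1  73.6   0.   90.4  70.8] F [-0.4 -0.  -0.1] M [ 0.03  0.09 -0.  ] w 0.0513 0.0
axes x,y,z: [[0.9915, -0.13, -0.0014], [-0.13, -0.9915, -0.0011], [-0.0012, 0.0013, -1.0]]
42.25 [ 0.563  -0.2054  0.327 ] [-26.7  16.1  73.6   0.   90.4  70.8]
bin_mouth [274. 189.] 0.89 [ 0.5765 -0.2043]
```

View pics/w12b.png

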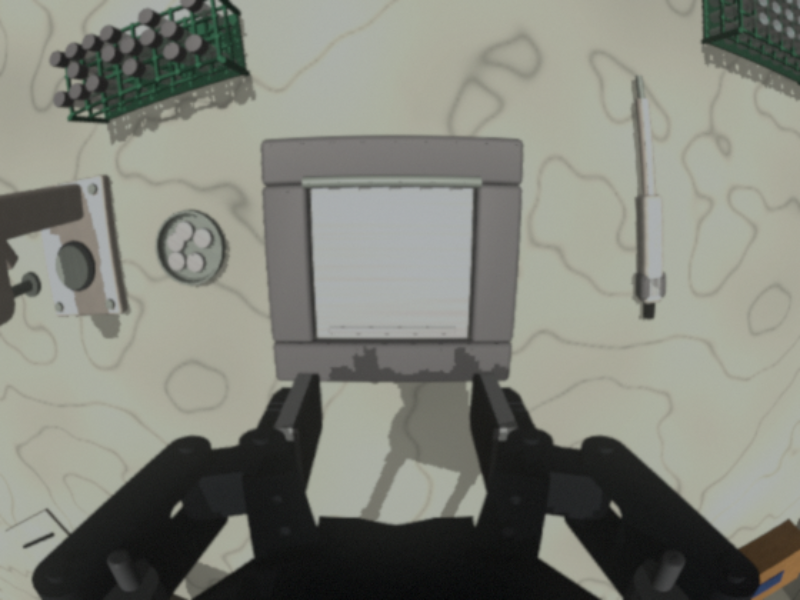

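The vial is gone and the flap is shut at (395,260). The rack, dish and pipette haven't moved, and the robot touches nothing. Handing in.

```bash
python3 -c "
from rig import manip
print(manip.sign_off())"
```

```text
the job is handed in; nothing more can be done
None
```

I ran the jam nut down hard against the boss (2.5 N·m at the stop), stood the vial on the bench and released it, then pushed it through the bin flap, which shut behind it; the rack, dish, dropper and pipette were never touched, and I handed the job in at about 42 s of the 72 s allowed.

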